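Read a run of test cassettes with a contact reader, bracketed by the white reference

ROBOT

A 7-joint arm with a two-finger parallel gripper is mounted at the origin on a cart in front of the work surface, level with it; the furniture and walls round the work are solid. World frame = base frame: x ahead of the robot, y to its left, z up, the work surface at z = 0. Lengths are in m, angles in rad, forces in N, time in s.
With the tool pointing down it reaches from about 0.425 to 0.875 m from the base axis. Payload 4.7 kg.
Tool frame: the origin (TCP) lies on the centre line of the jaws, within the pads' length; the fingertips stand 11 mm ahead of it and the grasp point (between the pads) lies 8 mm behind it; z points along the fingers, y is the direction in which the jaws open and shut (so a half turn about z gives the same grasp; the last joint's range is limited). The gripper opens to 85 mm and grips with 20 to 120 N. Pads are 22 mm wide; open, the fingers measure 114 mm over their backs; the gripper's body (76 mm by 85 mm) begins 54 mm behind the grasp point. The pads swing forward as they close: fully open they stand 13 mm farther back than shut.
Start: joints at [-1.251, 0.321, -0.07, 1.45, 0.023, 1.371, -0.057], TCP at [0.196, 0.62, 0.242] pointing down, gripper open.
Joint ranges: [-2.86, 2.86], [-0.3, 2.09], [-1.38, 1.24], [0.06, 2.45], [-1.56, 4.7], [0.09, 2.05], [-2.69, 2.69]. Speed limits (rad/s): [2.57, 2.57, 3.14, 3.14, 3.14, 3.14, 3.14].

INTERFACE

Orientations are given as a unit quaternion [w, x, y, z].
In Python, from plant import state, camera, camera_params, sign_off, cut_out gives the robot as it stands.
- The arm moves only by the tool servo_tool, never from a script. Its argument "series" is a list of rows, each a list of 3 entries, a list of its own where there are three numbers: the shift along the tool's x, y, z in m, then the turn, a rotation vector about the tool's x, y, z in rad, then the finger opening in m, from 0 to 0.0854. In form: [[[x, y, z], [rx, ry, rz], jaw], ...]. A call has 1 to 20 rows; each row is the pose to reach, as a shift and turn from the pose commanded when the call began, along the tool's axes at that moment; what a row does not reach only later rows make up. A row lasts 1/12 s, in which the tool goes at most 41.7 mm and 7.16 degrees, less where a joint would pass 70% of its speed; a pose out of reach is approached as far as the arm can. A call with a gripper value outside its range is refused whole. The fingers move at their own pace and stop on an object; "grip_force" is the grip in N (left out, the last holds). Time passes only in rows, so rows that repeat a pose let the fingers close. It gives the time, the measured TCP pose, the force and the opening at its end, in the units of the state.
- state(): the state, without advancing time (a new reading comes with each control period).
- camera(name): name is "scene" or "side" or "wrist"; returns (picture, depth): 420x560x3 uint8, blue, green, red; 420x560 float32, m along the optical axis (not along the pixel's ray), 0 where there is no reading.
- camera_params(name): a dict with "vertical_fov" (degrees; the focal length in pixels is half the picture's height over the tangent of half this angle, whatever the lens; pixels are square), "cx", "cy" (the principal point, pixels), "position" and "orientation" of the camera in the world; the wrist camera has in their place "mount" (4x4, takes a point from camera to tool coordinates, whose origin is the TCP and whose axes are the flange's). Camera axes: x right, y down, z forward; pixel columns grow to the right and rows downward; lengths in m; the calibration is good to about 2 mm. A picture is of the moment at which its call begins: read the wrist's pose just before it. camera_params takes no time and is no camera call.
- sign_off(): hands the job in, once; it reports no verdict.
Trained networks look in the newest picture that a camera, given by its name, has taken for a name from the list of things; names that differ only in an ending like _2 or _b are one class to them, and where a whole thing is asked for, a point or a joint stands for the part that bears it (a point fixed in the world has none). Each returns a list of dicts, best first, with "conf" (0 to 1); they miss things now and then, are a little off and sometimes report something else, mostly with a low value. They report only what shows in the picture. A call takes as long as a camera call.
- cut_out(name, camera): "mask" (420x560 bool, what is visible of it) and "location" ([column, row] in pixels, amid what is visible of it).
The state is a dict: "time": time; "joints": joint angles; "joint_velocities": joint speeds; "joint_efforts": joint torques, N m; "eef_pos": TCP position; "orientation": TCP orientation; "force": force on the tool from outside, world axes, zero at the start; "moment": the same for the moment, N m; "width": opening from 0.0 (shut) to 1.0 (fully open).
Only numpy, scipy, OpenCV 4.12 (cv2) and the standard library are available. Lean on these libraries where they do the work, as an engineer would, in place of code of your own. Each camera call takes 0.05 s, during which the arm holds its last target. There are 200 camera calls.

TASK

Lift the dust cap off the white reference tile and stand it in the cap seat on the same block, then take the contact reader from its stand and, holding it upright, press its sprung nose gently for a good two seconds onto the middle of the white tile, then onto the read window of every cassette on the mat from left to right, then onto the white tile once more. Finally hang the reader back in the fork of its stand and put the cap back over the tile, without pushing the mouse or the timer about.

Things in the scene. Friction and masses are not known exactly. Their poses are not given: they have to be found in the camera images.
- reader: Contact reader, 124 mm long, 0.16 kg, upright in its stand. Origin: centre of the underside of its round collar (37 mm diameter, 6 mm thick); z runs up it. Above: square white grip, 24 x 24 mm, sides along its x and y, from z = +6 to +74 mm (take it there from above). Below: round barrel, 17.6 mm diameter, to z = -38 mm, then the sprung nose, 11 mm diameter, its flat end at z = -50 mm.
- tip (a point): Centre of the flat end of the reader's nose, on the reader's axis, 50 mm below the reader's origin when the nose is out.
- nose (a joint): How far the sprung nose is pushed up into the reader: 0 = out, 0.008 m = fully in. It needs about 1.5 N to start and then 0.6 N for each mm. A reading is taken while it is pressed with more than 2.5 N, so some 2 mm in; aim for about 4 mm.
- stand: Fixed stand: dark base 96 x 86 x 12 mm (origin: centre of its underside), column at its +x side, on top a level fork of two prongs along its x, open towards -x. Slot 26 mm wide, prongs 15 mm wide, top 75 mm above the worktop, 5 mm high lips at their free ends, bridge at the closed end. The reader's collar rests on the prongs behind the lips, its barrel in the slot.
- fork (a point): On the stand: where the reader's origin belongs, in the middle of the slot at the height of the prongs' top (4 mm to the stand's -x side of its middle, 75 mm up). The lips begin 24 mm in front of this point, the closed end of the slot is 27 mm behind it.
- reference_block: Fixed grey block 78 (x) x 148 (y) x 10 mm; origin: centre of its underside. On its +y half stands an upright round metal post, 36 mm diameter, whose chamfered top, 40 mm above the worktop, carries the white reference tile; on its -y half is the seat for the cap.
- tile (a point): Centre of the white tile's face (30 mm diameter), on top of the post, 40 mm above the worktop, at y = +36 mm in the block's frame. Covered by the cap at the start.
- seat (a point): Centre of the cap seat's floor, 10 mm above the worktop, at y = -36 mm in the block's frame. The seat is bounded by two arc walls (8 mm high, inside radius 27 mm) on its +y and -y sides; it is open towards the block's +x and -x, for fingers.
- cap: Loose grey dust cap, a round cup open downwards: outside 47 mm diameter, 26 mm high, bore 42 mm, inside 23 mm deep, 0.03 kg. Origin: centre of its open rim (underside), z up. On the post its rim hangs 17 mm above the worktop; in the seat it stands rim down, 10 mm above the worktop.
- cassette_1: Test cassette, far left of the four places on the mat (may be absent): flat white plastic, 70 (x) x 20 (y) x 5 mm, 0.015 kg, loose; origin: centre of its underside; round sample port 18 mm to its -x, oblong read window just to its +x. It lies on a grey bench mat, 2 mm thick.
- cassette_1_window (a point): Centre of the read window (18 x 6 mm), on the top face of this cassette, 6 mm to +x of its middle.
- cassette_2: Test cassette, second from the left of the four places on the mat (may be absent): flat white plastic, 70 (x) x 20 (y) x 5 mm, 0.015 kg, loose; origin: centre of its underside; round sample port 18 mm to its -x, oblong read window just to its +x. It lies on a grey bench mat, 2 mm thick.
- cassette_2_window (a point): Centre of the read window (18 x 6 mm), on the top face of this cassette, 6 mm to +x of its middle.
- cassette_3: Test cassette, third from the left of the four places on the mat (may be absent): flat white plastic, 70 (x) x 20 (y) x 5 mm, 0.015 kg, loose; origin: centre of its underside; round sample port 18 mm to its -x, oblong read window just to its +x. It lies on a grey bench mat, 2 mm thick.
- cassette_3_window (a point): Centre of the read window (18 x 6 mm), on the top face of this cassette, 6 mm to +x of its middle.
- cassette_4: Test cassette, far right of the four places on the mat (may be absent): flat white plastic, 70 (x) x 20 (y) x 5 mm, 0.015 kg, loose; origin: centre of its underside; round sample port 18 mm to its -x, oblong read window just to its +x. It lies on a grey bench mat, 2 mm thick.
- cassette_4_window (a point): Centre of the read window (18 x 6 mm), on the top face of this cassette, 6 mm to +x of its middle.
- mouse: Computer mouse, 113 x 62 x 39 mm, a bystander; origin at the centre of its underside. Above the back of the worktop, from here to the left and a little to the right, hangs a wall shelf (0.5 m up and more, x over 0.58 m, y over -0.15 m): swing a long arm past it drawn in.
- timer: Flat white laboratory timer, 62 x 62 x 18 mm, a bystander; origin at the centre of its underside.

How it is judged:
On the way, in this order (a step that is already met when the one before it is completed fails the run):
1. the cap stands in its seat, let go (horizontal distance between cap and seat below 0.007 m and z of cap in the frame of seat below 0.004 m and angle between cap's own z axis and vertical below 0.1 rad and contact force between cap and the fingers below 0.05 N), for 0.3 s.
2. reference read: the nose is pressed with more than 2.5 N (about 2 mm in) on the white tile, within 6 mm of its centre, the reader upright, for 1.5 s (horizontal distance between tip and tile below 0.006 m and contact force between nose and reference_block above 2.5 N and angle between the z axis of reader and the z axis of reference_block, either way round below 0.2 rad), for 1.5 s.
3. cassette 1 from the left read: the nose is pressed with more than 2.5 N (about 2 mm in) on its read window, within 5 mm of the centre, the reader upright, for 1.5 s (horizontal distance between tip and cassette_1_window below 0.005 m and contact force between nose and cassette_1 above 2.5 N and angle between the z axis of reader and the z axis of cassette_1, either way round below 0.2 rad), for 1.5 s.
4. cassette 2 from the left read: the nose is pressed with more than 2.5 N (about 2 mm in) on its read window, within 5 mm of the centre, the reader upright, for 1.5 s (horizontal distance between tip and cassette_2_window below 0.005 m and contact force between nose and cassette_2 above 2.5 N and angle between the z axis of reader and the z axis of cassette_2, either way round below 0.2 rad), for 1.5 s.
5. cassette 3 from the left read: the nose is pressed with more than 2.5 N (about 2 mm in) on its read window, within 5 mm of the centre, the reader upright, for 1.5 s (horizontal distance between tip and cassette_3_window below 0.005 m and contact force between nose and cassette_3 above 2.5 N and angle between the z axis of reader and the z axis of cassette_3, either way round below 0.2 rad), for 1.5 s.
6. cassette 4 from the left read: the nose is pressed with more than 2.5 N (about 2 mm in) on its read window, within 5 mm of the centre, the reader upright, for 1.5 s (horizontal distance between tip and cassette_4_window below 0.005 m and contact force between nose and cassette_4 above 2.5 N and angle between the z axis of reader and the z axis of cassette_4, either way round below 0.2 rad), for 1.5 s.
7. reference read again, as before (all of step 2), for 1.5 s.
At the end, for the whole second after the job is handed in: Reader upright (0.1 rad) in its stand, collar resting on the fork (4 mm in height, 15 mm sideways of its place); cap back on the reference post, level (0.1 rad), within 6 mm of the axis and fully home (3 mm); both let go and at rest (horizontal distance between reader and fork below 0.015 m and z of reader in the frame of fork between -0.004 and 0.004 m and angle between each of reader, cap's own z axis and vertical below 0.1 rad and linear speed of each of reader, cap below 0.02 m/s and contact force between each of reader, cap and the fingers below 0.05 N and horizontal distance between cap and tile below 0.006 m and z of cap in the frame of tile below -0.02 m); the robot touches nothing.
It fails at once if the reader's nose is pressed hard (over 20 N) on the reference tile or a cassette (contact force between reader and reference_block above 20 N or contact force between reader and cassette_1 above 20 N or contact force between reader and cassette_2 above 20 N or contact force between reader and cassette_3 above 20 N or contact force between reader and cassette_4 above 20 N).
It fails at once if the reader is laid down or dropped over (angle between reader's own z axis and vertical above 0.8 rad).
It fails at once if the mouse or timer is pushed more than 3 cm (distance of any of mouse, timer from where it was at the start of the episode above 0.03 m).
Of cassette_1, cassette_2, cassette_3, cassette_4 only 2 to 4 are there at a start; the rules pass over those that are not, and their reading is None.
At some moment in a run one of cassette_1, cassette_2, cassette_3, cassette_4 may be knocked a few centimetres aside while the robot is not near it.
It also fails if it takes over 192 s, if anything falls off the work surface, if the arm or the gripper's body presses on something with over 40 N, if the wrist force passes 120 N, or if a joint passes its speed limit or range.

## Working session

There is one attempt and no reset: what is moved stays moved. The work goes in short steps, Python scripts to look and compute and a tool call to move; the robot and the scene stay as the last step left them, time stands still between calls to the robot, and variables do not carry over. Pictures are saved under pics/ and viewed, about 12 in all and at most 16, crops included, and the job is handed in when it is done.

Besides the shell and the picture viewer there is one more tool, called after "Emit:" as name(argument=value, ...), one argument or row to a line, values as JSON. servo_tool: Moves the arm, as the interface text tells. Its arguments: {"type":"object","properties":{"series":{"type":"array"},"grip_force":{"type":"number"}},"required":["series"]}

```bash
mkdir -p pics; ls; cat > h.py <<'E'
import numpy as np, cv2
from scipy.spatial.transform import Rotation as R
from plant import state, camera, camera_params, sign_off, cut_out
def rot(q): return R.from_quat([q[1],q[2],q[3],q[0]])
def cam_pose(name,s=None):
    p=camera_params(name)
    if 'mount' in p:
        T=np.eye(4);T[:3,:3]=rot(s['orientation']).as_matrix();T[:3,3]=s['eef_pos'];T=T@np.array(p['mount'])
    else:
        T=np.eye(4);T[:3,:3]=rot(p['orientation']).as_matrix();T[:3,3]=p['position']
    f=210/np.tan(np.radians(p['vertical_fov'])/2)
    return T,f,p['cx'],p['cy']
def cloud(name):
    s=state();img,d=camera(name);T,f,cx,cy=cam_pose(name,s)
    v,u=np.mgrid[:420,:560]
    P=np.stack([(u-cx)/f*d,(v-cy)/f*d,d],-1)@T[:3,:3].T+T[:3,3]
    P[d==0]=np.nan
    return img,d,P
def ray(name,u,v,z,s=None):
    "intersect pixel with plane z"
    T,f,cx,cy=cam_pose(name,s or state());r=T[:3,:3]@np.array([(u-cx)/f,(v-cy)/f,1]);o=T[:3,3]
    return o+r*(z-o[2])/r[2]
def proj(name,p,s=None):
    T,f,cx,cy=cam_pose(name,s or state());q=T[:3,:3].T@(np.array(p)-T[:3,3]);return cx+f*q[0]/q[2],cy+f*q[1]/q[2]
E
python3 - <<'E'
from h import *
s=state();print({k:np.round(v,3) for k,v in s.items()})
print(rot(s['orientation']).as_matrix().round(3))
for c in ['scene','side','wrist']:
    print(c,camera_params(c))
    img,d,P=cloud(c);cv2.imwrite(f'pics/{c}0.png',img);np.savez(f'{c}0.npz',P=P,img=img)
    if c=='wrist': continue
    for n in ['reader','stand','reference_block','cap','cassette_1','mouse','timer']:
        for o in cut_out(n,c)[:5]:
            m=o['mask'];q=P[m];print(n,round(o['conf'],2),np.round(o['location']),m.sum(),np.nanmedian(q,0).round(3),np.nanpercentile(q,2,0).round(3),np.nanpercentile(q,98,0).round(3))
a=cv2.imread('pics/scene0.png');b=cv2.imread('pics/side0.png')
E
```

```text
pics
{'time': np.float64(0.0), 'joints': array([-1.251,  0.322, -0.07 ,  1.452,  0.023,  1.371, -0.057]), 'joint_velocities': array([ 0.001,  0.001, -0.001,  0.001,  0.001,  0.   ,  0.   ]), 'joint_efforts': array([-0.0000e+00, -4.9358e+01, -3.8200e-01, -3.1434e+01,  1.3000e-02,
        1.1000e-02,  0.0000e+00]), 'eef_pos': array([0.196, 0.619, 0.241]), 'orientation': array([-0.   ,  0.152,  0.988, -0.001]), 'force': array([ 0.033, -0.405,  0.479]), 'moment': array([-0.003,  0.058,  0.018]), 'width': np.float64(1.002)}
[[-0.954  0.301 -0.   ]
 [ 0.301  0.954 -0.002]
 [-0.    -0.002 -1.   ]]
scene {'vertical_fov': 51.54096524888635, 'cx': 282.4395557334385, 'cy': 205.1911663541453, 'position': array([ 0.04136792, -0.71749717,  1.05342849]), 'orientation': array([-0.33951802,  0.89128758, -0.27867283,  0.11258517])}
reader 0.62 [329. 298.] 311 [ 0.442 -0.352  0.123] [ 0.434 -0.36   0.001] [ 0.522 -0.279  0.152]
stand 0.73 [325. 319.] 1158 [ 0.442 -0.364  0.014] [ 0.405 -0.389  0.008] [ 0.496 -0.311  0.08 ]
reference_block 0.57 [220. 179.] 528 [0.471 0.268 0.011] [0.434 0.217 0.005] [0.
[... 1305 characters left out ...]
248. 233.] 147 [0.43  0.012 0.006] [0.4   0.003 0.002] [0.463 0.027 0.009]
mouse 0.72 [308. 187.] 506 [0.627 0.138 0.022] [0.587 0.115 0.003] [0.676 0.173 0.037]
timer 0.85 [312. 224.] 393 [ 0.592 -0.021  0.015] [ 0.562 -0.045  0.003] [0.622 0.017 0.019]
wrist {'vertical_fov': 59.107227483338924, 'cx': 280.25499640965563, 'cy': 209.67732683826955, 'mount': array([[ 1.83910446e-04, -9.60022661e-01, -2.79922233e-01,
         7.12799247e-02],
       [ 9.99999855e-01,  3.47853546e-05,  5.37705382e-04,
        -3.14929568e-04],
       [-5.06472158e-04, -2.79922291e-01,  9.60022528e-01,
        -1.31247059e-01],
       [ 0.00000000e+00,  0.00000000e+00,  0.00000000e+00,
         1.00000000e+00]])}
```

```bash
python3 - <<'E'
import cv2,numpy as np
b=cv2.imread('pics/side0.png')[120:360,180:380];cv2.imwrite('pics/side0c.png',cv2.resize(b,None,fx=2.5,fy=2.5,interpolation=cv2.INTER_CUBIC))
E
```

```text
(no output)
```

View pics/scene0.png

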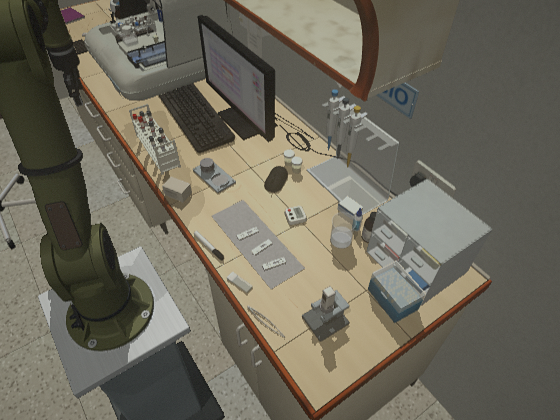

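View pics/side0c.png

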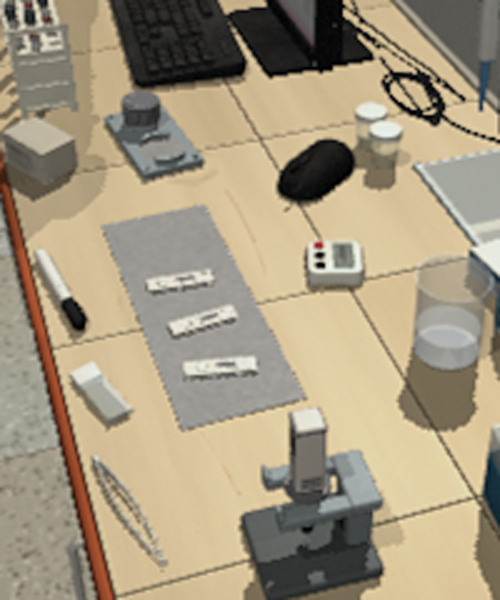

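```bash
python3 - <<'E'
from h import *
for c in ['scene','side']:
    D=np.load(c+'0.npz');P=D['P'];img=D['img']
    for n,zr in [('reference_block',(.004,.016)),('cap',(.035,.055)),('stand',(.003,.02)),('stand',(.065,.085)),('reader',(.13,.17)),('cassette_1',(0,.013))]:
        camera.__class__
    z=P[...,2]
    # raised things map around block
    for nm,(x0,x1,y0,y1) in {'block':(.30,.58,.15,.5),'stand':(.38,.56,-.46,-.28)}.items():
        for zl,zh in [(.005,.016),(.03,.05),(.05,.075),(.068,.085),(.13,.17)]:
            m=(P[...,0]>x0)&(P[...,0]<x1)&(P[...,1]>y0)&(P[...,1]<y1)&(z>zl)&(z<zh)
            k,l,st,ce=cv2.connectedComponentsWithStats(m.astype(np.uint8))
            for i in range(1,k):
                if st[i,4]>25:
                    q=P[l==i];r=cv2.minAreaRect(q[:,:2].astype(np.float32)*1000)
                    print(c,nm,zl,zh,st[i,4],np.round(q.mean(0),3),np.round(r[0]),np.round(r[1]),round(r[2],1))
E
```

```text
scene block 0.005 0.016 137 [0.511 0.445 0.012] [530. 458.] [83. 94.] 89.6
scene block 0.005 0.016 540 [0.471 0.275 0.01 ] [474. 290.] [ 87. 150.] 8.3
scene block 0.005 0.016 62 [0.334 0.263 0.01 ] [335. 264.] [42. 82.] 71.8
scene block 0.03 0.05 35 [0.334 0.463 0.044] [334. 460.] [80.  7.] 86.8
scene block 0.03 0.05 98 [0.362 0.399 0.04 ] [363. 399.] [10. 73.] 89.0
scene block 0.03 0.05 137 [0.467 0.323 0.042] [468. 326.] [45. 47.] 0.9
scene block 0.03 0.05 331 [0.335 0.282 0.041] [335. 286.] [56. 78.] 27.0
scene block 0.05 0.075 118 [0.363 0.4   0.062] [364. 400.] [21. 72.] 76.2
scene block 0.068 0.085 27 [0.362 0.48  0.08 ] [361. 479.] [44. 12.] 72.8
scene block 0.068 0.085 40 [0.335 0.466 0.079] [337. 458.] [83. 13.] 87.6
scene block 0.068 0.085 37 [0.385 0.429 0.081] [385. 428.] [35. 25.] 80.0
scene block 0.068 0.085 89 [0.363 0.399 0.077] [363. 400.] [13. 72.] 88.4
scene stand 0.005 0.016 732 [ 0.439 -0.356  0.012] [ 452. -347.] [ 90. 100.] 86.5
scene stand 0.05 0.075 41 [ 0.478 -0.352  0.069] [ 478. -356.] [28. 18.] 52.0
scene stand 0.05 0.075 64 [ 0.451 -0.372  0.072] [ 458. 
[... 752 characters left out ...]
15. 72.] 86.9
side block 0.068 0.085 53 [0.379 0.449 0.08 ] [379. 448.] [50. 26.] 85.4
side block 0.068 0.085 26 [0.345 0.447 0.08 ] [347. 451.] [48. 15.] 72.2
side block 0.068 0.085 117 [0.359 0.401 0.077] [359. 401.] [15. 71.] 85.0
side stand 0.005 0.016 1274 [ 0.44  -0.358  0.011] [ 449. -347.] [86. 98.] 86.7
side stand 0.03 0.05 73 [ 0.483 -0.362  0.039] [ 482. -360.] [10. 24.] 61.8
side stand 0.05 0.075 463 [ 0.465 -0.357  0.072] [ 457. -347.] [57. 82.] 88.8
side stand 0.05 0.075 42 [ 0.424 -0.328  0.07 ] [ 425. -326.] [13. 18.] 72.8
side stand 0.068 0.085 775 [ 0.459 -0.352  0.075] [ 457. -346.] [57. 82.] 87.8
side stand 0.13 0.17 217 [ 0.444 -0.348  0.144] [ 446. -344.] [27. 24.] 86.4
```

```bash
cat >> h.py <<'E'
def go(x,y,z,yaw):
    "tool x at azimuth yaw (deg), pointing down: shift and turn in tool axes"
    s=state();a=np.radians(yaw);c,n=np.cos(a),np.sin(a)
    M=np.array([[c,n,0],[n,-c,0],[0,0,-1]])
    R0=rot(s['orientation'])
    sh=R0.inv().apply(np.array([x,y,z])-s['eef_pos']);rv=(R0.inv()*R.from_matrix(M)).as_rotvec()
    print('t',round(float(s['time']),2),'pos',np.round(s['eef_pos'],4),'shift',np.round(sh,4).tolist(),'turn',np.round(rv,3).tolist(),'F',np.round(s['force'],1),'w',round(float(s['width']),3))
E
python3 -c "
from h import *
go(.47,.26,.25,98)"
```

```text
t 0.85 pos [0.1957 0.6199 0.2424] shift [-0.3699, -0.2606, -0.0076] turn [0.0, -0.0, 1.125] F [ 0.3 -0.3  0.1] w 0.999
```

Emit:
servo_tool(
  series=[
    [[-0.37, -0.26, -0.01], [0, 0, 1.125], 0.085],
    [[-0.37, -0.26, -0.01], [0, 0, 1.125], 0.085],
    [[-0.37, -0.26, -0.01], [0, 0, 1.125], 0.085],
    [[-0.37, -0.26, -0.01], [0, 0, 1.125], 0.085],
    [[-0.37, -0.26, -0.01], [0, 0, 1.125], 0.085],
    [[-0.37, -0.26, -0.01], [0, 0, 1.125], 0.085],
    [[-0.37, -0.26, -0.01], [0, 0, 1.125], 0.085],
    [[-0.37, -0.26, -0.01], [0, 0, 1.125], 0.085],
    [[-0.37, -0.26, -0.01], [0, 0, 1.125], 0.085],
    [[-0.37, -0.26, -0.01], [0, 0, 1.125], 0.085],
    [[-0.37, -0.26, -0.01], [0, 0, 1.125], 0.085],
    [[-0.37, -0.26, -0.01], [0, 0, 1.125], 0.085],
    [[-0.37, -0.26, -0.01], [0, 0, 1.125], 0.085],
    [[-0.37, -0.26, -0.01], [0, 0, 1.125], 0.085],
    [[-0.37, -0.26, -0.01], [0, 0, 1.125], 0.085],
    [[-0.37, -0.26, -0.01], [0, 0, 1.125], 0.085],
  ],
)

```text
time: 2.18
eef_pos: [0.4693, 0.2621, 0.2522]
orientation: [-0.0, 0.655, 0.756, -0.0]
force: [0.6, 0.3, -0.3]
width: 0.995
```

```bash
python3 - <<'E'
from h import *
go(.467,.326,.12,98)
img,d,P=cloud('wrist');cv2.imwrite('pics/w1.png',img);np.savez('w1.npz',P=P,img=img)
for n in ['cap','reference_block']:
    for o in cut_out(n,'wrist')[:2]:
        m=o['mask'];q=P[m];print(n,round(o['conf'],2),np.round(o['location']),m.sum(),np.nanmedian(q,0).round(4))
        zt={'cap':(.038,.05),'reference_block':(.005,.014)}[n]
        k=q[(q[:,2]>zt[0])&(q[:,2]<zt[1])]
        print(cv2.minAreaRect(k[:,:2].astype(np.float32)*1000),cv2.minEnclosingCircle(k[:,:2].astype(np.float32)*1000),np.median(k[:,2]))
E
```

```text
t 2.18 pos [0.4693 0.2621 0.2522] shift [0.0635, 0.0069, 0.1322] turn [-0.0, -0.0, 0.003] F [ 0.6  0.3 -0.3] w 0.995
cap 0.56 [285. 102.] 2234 [0.468  0.3305 0.0427]
((468.08221435546875, 330.28466796875), (46.11589813232422, 45.78772735595703), 47.90073776245117) ((468.2013854980469, 329.9759216308594), 23.47974967956543) 0.042754823738177294
reference_block 0.97 [288. 151.] 9411 [0.4736 0.2872 0.0097]
((472.790771484375, 294.1864929199219), (77.77230834960938, 147.97776794433594), 6.967772483825684) ((472.32275390625, 294.3334045410156), 81.75936889648438) 0.00962328731840456
```

View pics/w1.png

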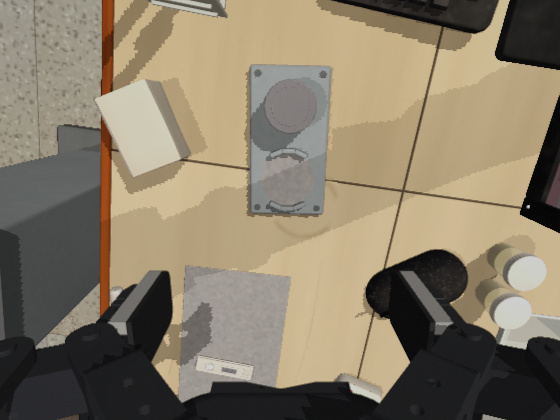

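Emit:
servo_tool(
  series=[
    [[0.033, 0.004, 0.06], [0, 0, 0.02], 0.085],
    [[0.067, 0.008, 0.09], [0, 0, 0.02], 0.085],
    [[0.067, 0.008, 0.12], [0, 0, 0.02], 0.085],
    [[0.067, 0.008, 0.15], [0, 0, 0.02], 0.085],
    [[0.067, 0.008, 0.18], [0, 0, 0.02], 0.085],
    [[0.067, 0.008, 0.205], [0, 0, 0.02], 0.085],
    [[0.067, 0.008, 0.226], [0, 0, 0.02], 0.085],
    [[0.067, 0.008, 0.226], [0, 0, 0.02], 0.085],
    [[0.067, 0.008, 0.226], [0, 0, 0.02], 0.085],
    [[0.067, 0.008, 0.226], [0, 0, 0.02], 0.035],
    [[0.067, 0.008, 0.226], [0, 0, 0.02], 0.035],
    [[0.067, 0.008, 0.226], [0, 0, 0.02], 0.035],
    [[0.067, 0.008, 0.226], [0, 0, 0.02], 0.035],
    [[0.067, 0.008, 0.226], [0, 0, 0.02], 0.035],
    [[0.067, 0.008, 0.226], [0, 0, 0.02], 0.035],
    [[0.067, 0.008, 0.226], [0, 0, 0.02], 0.035],
  ],
  grip_force=25,
)

```text
time: 3.67
eef_pos: [0.4698, 0.3289, 0.0282]
orientation: [-0.0, 0.663, 0.748, 0.001]
force: [-0.7, -0.5, 7.0]
width: 0.547
```

```bash
python3 - <<'E'
from h import *
go(.477,.258,.08,97)
img,d,P=cloud('wrist');cv2.imwrite('pics/w2.png',img)
E
```

```text
t 3.67 pos [0.4698 0.3289 0.0282] shift [-0.0711, -0.0012, -0.052] turn [0.002, -0.002, -0.002] F [-0.7 -0.5  7. ] w 0.547
```

View pics/w2.png

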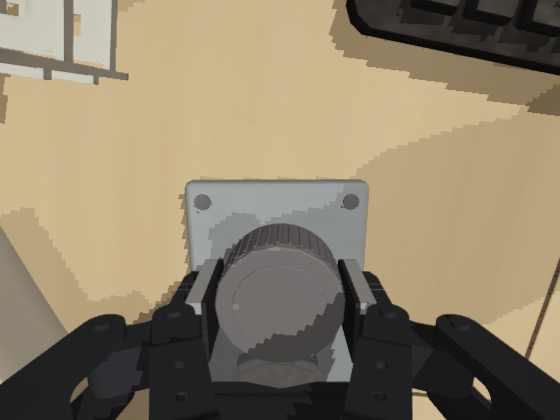

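Emit:
servo_tool(
  series=[
    [[0, 0, -0.015], [0, 0, 0], 0.035],
    [[0, 0, -0.035], [0, 0, 0], 0.035],
    [[0, 0, -0.05], [0, 0, 0], 0.035],
    [[-0.02, 0, -0.05], [0, 0, 0], 0.035],
    [[-0.045, 0, -0.05], [0, 0, 0], 0.035],
    [[-0.065, 0, -0.05], [0, 0, 0], 0.035],
    [[-0.072, 0, -0.05], [0, 0, 0], 0.035],
    [[-0.072, 0, -0.05], [0, 0, 0], 0.035],
    [[-0.072, 0, -0.035], [0, 0, 0], 0.035],
    [[-0.072, 0, -0.018], [0, 0, 0], 0.035],
    [[-0.072, 0, -0.003], [0, 0, 0], 0.035],
    [[-0.072, 0, 0.004], [0, 0, 0], 0.035],
    [[-0.072, 0, 0.007], [0, 0, 0], 0.035],
    [[-0.072, 0, 0.007], [0, 0, 0], 0.035],
  ],
)

```text
time: 4.88
eef_pos: [0.477, 0.2581, 0.0201]
orientation: [-0.001, 0.663, 0.749, -0.0]
force: [-2.3, -1.0, 3.1]
width: 0.544
```

```bash
python3 - <<'E'
from h import *
go(.477,.258,.022,97)
img,d,P=cloud('wrist');cv2.imwrite('pics/w3.png',img)
E
```

```text
t 4.88 pos [0.477  0.2581 0.0201] shift [-0.0001, 0.0, -0.0019] turn [-0.001, -0.001, -0.001] F [-2.3 -1.   3.1] w 0.544
```

View pics/w3.png

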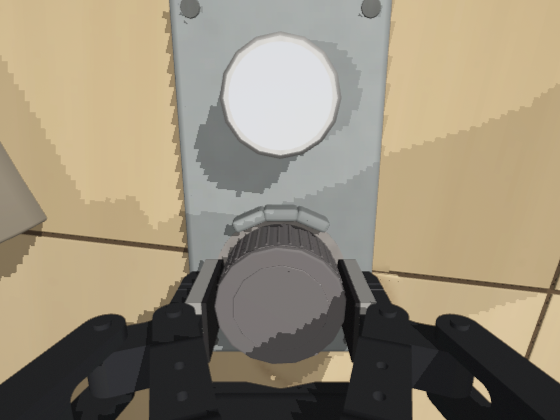

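Emit:
servo_tool(
  series=[
    [[0, 0, 0], [0, 0, 0], 0.075],
    [[0, 0, 0], [0, 0, 0], 0.075],
    [[0, 0, 0], [0, 0, 0], 0.075],
    [[0, 0, 0], [0, 0, 0], 0.075],
    [[0, 0, 0], [0, 0, 0], 0.075],
    [[0, 0, -0.02], [0, 0, 0], 0.075],
    [[0, 0, -0.05], [0, 0, 0], 0.075],
    [[0, 0, -0.09], [0, 0, 0], 0.075],
    [[0, 0, -0.13], [0, 0, 0], 0.075],
    [[0, 0, -0.16], [0, 0, 0], 0.075],
    [[0, 0, -0.18], [0, 0, 0], 0.075],
    [[0, 0, -0.18], [0, 0, 0], 0.075],
    [[0, 0, -0.18], [0, 0, 0], 0.075],
    [[0, 0, -0.18], [0, 0, 0], 0.075],
  ],
)

```text
time: 6.1
eef_pos: [0.4769, 0.2562, 0.1983]
orientation: [-0.0, 0.663, 0.748, -0.001]
force: [-0.3, -0.7, -0.1]
width: 0.876
```

```bash
python3 - <<'E'
from h import *
go(.446,-.347,.25,90)
img,d,P=cloud('wrist');cv2.imwrite('pics/w4.png',img)
for n,zt in [('cap',(.03,.04)),('reference_block',(.005,.014)),('reference_block',(.036,.044))]:
    for o in cut_out(n,'wrist')[:1]:
        m=o['mask'];q=P[m];k=q[(q[:,2]>zt[0])&(q[:,2]<zt[1])]
        print(n,round(o['conf'],2),len(k))
        if len(k)>9: print(cv2.minAreaRect(k[:,:2].astype(np.float32)*1000),cv2.minEnclosingCircle(k[:,:2].astype(np.float32)*1000),np.median(k,0))
# white tile
m=((img.min(-1)>200)&(P[...,2]>.035)&(P[...,2]<.046)).astype(np.uint8)
k=P[m>0];print('tile',len(k),cv2.minEnclosingCircle(k[:,:2].astype(np.float32)*1000),np.median(k,0))
E
```

```text
t 6.1 pos [0.4769 0.2562 0.1983] shift [-0.5952, -0.103, -0.0512] turn [-0.001, 0.001, 0.12] F [-0.3 -0.7 -0.1] w 0.876
cap 0.95 2478
((476.3463134765625, 259.5396423339844), (44.738277435302734, 46.02445602416992), 8.099137306213379) ((476.5943603515625, 259.28497314453125), 23.32291030883789) [0.47667743 0.26034474 0.03574192]
reference_block 0.86 10601
((472.38055419921875, 294.48895263671875), (78.10929107666016, 146.58535766601562), 6.964612007141113) ((471.7421875, 294.303955078125), 81.46519470214844) [0.46940497 0.30766932 0.00958108]
reference_block 0.86 1805
((468.16046142578125, 329.7108154296875), (34.82408905029297, 34.744911193847656), 7.409517288208008) ((468.1026916503906, 329.84698486328125), 17.837020874023438) [0.46808035 0.33007945 0.03973952]
tile 1324 ((467.9425048828125, 329.66650390625), 15.146894454956055) [0.46786037 0.32988644 0.03991459]
```

Emit:
servo_tool(
  series=[
    [[-0.284, -0.065, -0.1], [0, 0, 0.12], 0.06],
    [[-0.284, -0.065, -0.1], [0, 0, 0.12], 0.06],
    [[-0.284, -0.065, -0.1], [0, 0, 0.12], 0.06],
    [[-0.284, -0.065, -0.1], [0, 0, 0.12], 0.06],
    [[-0.284, -0.065, -0.1], [0, 0, 0.12], 0.06],
    [[-0.284, -0.065, -0.1], [0, 0, 0.12], 0.06],
    [[-0.284, -0.065, -0.1], [0, 0, 0.12], 0.06],
    [[-0.284, -0.065, -0.1], [0, 0, 0.12], 0.06],
    [[-0.284, -0.065, -0.1], [0, 0, 0.12], 0.06],
    [[-0.284, -0.065, -0.1], [0, 0, 0.12], 0.06],
    [[-0.284, -0.065, -0.1], [0, 0, 0.12], 0.06],
    [[-0.284, -0.065, -0.1], [0, 0, 0.12], 0.06],
  ],
)

```text
time: 7.3
eef_pos: [0.4467, -0.0316, 0.2984]
orientation: [-0.0, 0.706, 0.708, -0.001]
force: [0.4, 0.1, 0.3]
width: 0.705
```

```bash
cat >> h.py <<'E'
def cassettes(P,img,cam='wrist'):
    for o in cut_out('cassette_1',cam)[:6]:
        q=P[o['mask']];q=q[np.isfinite(q[:,0])&(q[:,2]<.015)]
        r=cv2.minAreaRect(q[:,:2].astype(np.float32)*1000);b=cv2.boxPoints(r)
        e=b[1]-b[0];f=b[2]-b[1];a=e if np.hypot(*e)>np.hypot(*f) else f
        a=a*np.sign(a[0])/np.hypot(*a)
        print('cassette',round(o['conf'],2),np.round(o['location']),'ctr',np.round(r[0],1),'size',np.round(r[1],1),'yaw',np.degrees(np.arctan2(a[1],a[0])).round(1),'window(+)',np.round(np.array(r[0])+6*a,1),'z',np.median(q[:,2]).round(4))
E
python3 - <<'E'
from h import *
go(.446,-.385,.26,90)
img,d,P=cloud('wrist');cv2.imwrite('pics/w5.png',img);np.savez('w5.npz',P=P,img=img)
cassettes(P,img)
E
```

```text
t 7.3 pos [ 0.4467 -0.0316  0.2984] shift [-0.3534, -0.0016, 0.0385] turn [-0.002, 0.001, 0.003] F [0.4 0.1 0.3] w 0.705
cassette 0.6 [273. 127.] ctr [436.2  14.7] size [20.7 70.7] yaw -5.3 window(+) [442.2  14.2] z 0.0065
cassette 0.58 [278. 186.] ctr [442.3 -52.5] size [69.7 19.6] yaw 5.9 window(+) [448.3 -51.9] z 0.0064
cassette 0.56 [277. 236.] ctr [ 439.7 -123.1] size [21.5 70. ] yaw -12.1 window(+) [ 445.6 -124.3] z 0.0064
```

View pics/w5.png

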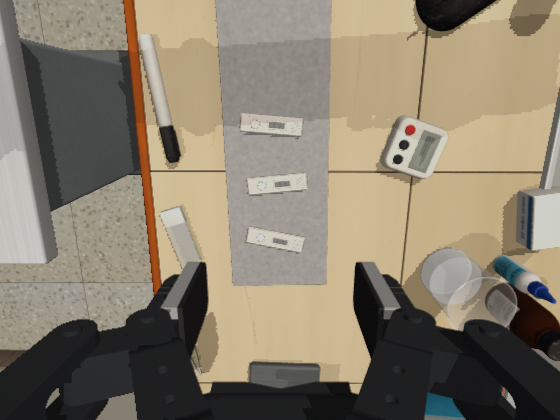

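Emit:
servo_tool(
  series=[
    [[-0.353, 0, 0.038], [0, 0, 0], 0.06],
    [[-0.353, 0, 0.038], [0, 0, 0], 0.06],
    [[-0.353, 0, 0.038], [0, 0, 0], 0.06],
    [[-0.353, 0, 0.038], [0, 0, 0], 0.06],
    [[-0.353, 0, 0.038], [0, 0, 0], 0.06],
    [[-0.353, 0, 0.038], [0, 0, 0], 0.06],
    [[-0.353, 0, 0.038], [0, 0, 0], 0.06],
    [[-0.353, 0, 0.038], [0, 0, 0], 0.06],
    [[-0.353, 0, 0.038], [0, 0, 0], 0.06],
    [[-0.353, 0, 0.038], [0, 0, 0], 0.06],
    [[-0.353, 0, 0.038], [0, 0, 0], 0.06],
    [[-0.353, 0, 0.038], [0, 0, 0], 0.06],
    [[-0.353, 0, 0.038], [0, 0, 0], 0.06],
  ],
)

```text
time: 8.48
eef_pos: [0.4481, -0.3843, 0.2612]
orientation: [-0.0, 0.706, 0.708, 0.001]
force: [-0.1, -0.1, 0.6]
width: 0.702
```

```bash
python3 - <<'E'
from h import *
go(.446,-.347,.13,90)
img,d,P=cloud('wrist');cv2.imwrite('pics/w6.png',img);np.savez('w6.npz',P=P,img=img)
for n,zt in [('reader',(.142,.156)),('stand',(.008,.016)),('stand',(.07,.079))]:
    for o in cut_out(n,'wrist')[:1]:
        m=o['mask'];q=P[m];k=q[(q[:,2]>zt[0])&(q[:,2]<zt[1])]
        print(n,round(o['conf'],2),o['location'],len(k))
        if len(k)>9: print(cv2.minAreaRect(k[:,:2].astype(np.float32)*1000),np.median(k,0).round(4))
E
```

```text
t 8.48 pos [ 0.4481 -0.3843  0.2612] shift [0.0371, -0.002, 0.1312] turn [0.001, -0.001, 0.003] F [-0.1 -0.1  0.6] w 0.702
reader 0.61 [280.3, 142.4] 1338
((448.0418395996094, -344.12152099609375), (24.328418731689453, 24.316160202026367), 85.13037872314453) [ 0.4483 -0.3435  0.1481]
stand 0.87 [299.1, 127.5] 3025
((451.08990478515625, -344.95562744140625), (85.76496887207031, 95.49586486816406), 87.51235961914062) [ 0.4316 -0.3178  0.0114]
stand 0.87 [299.1, 127.5] 3617
((459.4366760253906, -345.4405822753906), (56.134605407714844, 81.75077056884766), 87.53776550292969) [ 0.4762 -0.3398  0.0744]
```

View pics/w6.png

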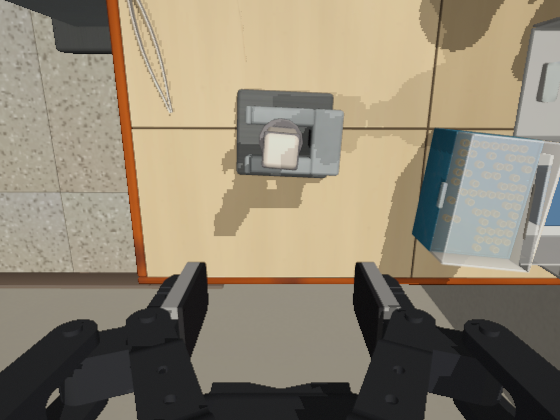

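Emit:
servo_tool(
  series=[
    [[0.02, 0, 0.01], [0, 0, 0.045], 0.06],
    [[0.04, 0, 0.02], [0, 0, 0.09], 0.06],
    [[0.04, 0, 0.035], [0, 0, 0.09], 0.06],
    [[0.04, 0, 0.06], [0, 0, 0.09], 0.06],
    [[0.04, 0, 0.085], [0, 0, 0.09], 0.06],
    [[0.04, 0, 0.11], [0, 0, 0.09], 0.06],
    [[0.04, 0, 0.135], [0, 0, 0.09], 0.06],
    [[0.04, 0, 0.15], [0, 0, 0.09], 0.06],
    [[0.04, 0, 0.153], [0, 0, 0.09], 0.06],
    [[0.04, 0, 0.153], [0, 0, 0.09], 0.06],
    [[0.04, 0, 0.153], [0, 0, 0.09], 0.06],
    [[0.04, 0, 0.153], [0, 0, 0.09], 0.06],
  ],
)

```text
time: 9.68
eef_pos: [0.4479, -0.3468, 0.1098]
orientation: [0.001, 0.738, 0.675, 0.001]
force: [-0.8, -0.3, 0.2]
width: 0.703
```

```bash
python3 - <<'E'
from h import *
go(.448,-.344,.108,85)
img,d,P=cloud('wrist');cv2.imwrite('pics/w7.png',img)
for o in cut_out('reader','wrist')[:1]:
    q=P[o['mask']];k=q[(q[:,2]>.142)&(q[:,2]<.156)];print(o['conf'],o['location'],cv2.minAreaRect(k[:,:2].astype(np.float32)*1000))
E
```

```text
t 9.68 pos [ 0.4479 -0.3468  0.1098] shift [0.0028, -0.0001, 0.0018] turn [0.003, 0.001, -0.002] F [-0.8 -0.3  0.2] w 0.703
0.7 [308.3, 203.9] ((0.0, 0.0), (0.0, 0.0), 0.0)
```

View pics/w7.png

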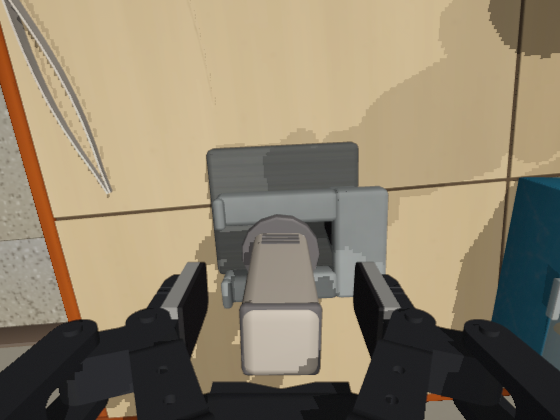

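Emit:
servo_tool(
  series=[
    [[0.0025, 0, 0.001], [0, 0, 0], 0.06],
    [[0.0025, 0, 0.001], [0, 0, 0], 0.015],
    [[0.0025, 0, 0.001], [0, 0, 0], 0.015],
    [[0.0025, 0, 0.001], [0, 0, 0], 0.015],
    [[0.0025, 0, 0.001], [0, 0, 0], 0.015],
    [[0.0025, 0, 0.001], [0, 0, 0], 0.015],
    [[0.0025, 0, 0.001], [0, 0, 0], 0.015],
    [[0.0025, 0, 0.001], [0, 0, 0], 0.015],
    [[0.0025, 0, 0.001], [0, 0, 0], 0.015],
  ],
  grip_force=50,
)

```text
time: 10.53
eef_pos: [0.4473, -0.3437, 0.1075]
orientation: [0.0, 0.738, 0.675, 0.0]
force: [-0.9, 1.5, 3.3]
width: 0.279
```

```bash
python3 - <<'E'
from h import *
go(.448,-.344,.108,85)
s=state();print(s['eef_pos'],rot(s['orientation']).as_matrix().round(4))
img,d,P=cloud('side')
for o in cut_out('reader','side')[:1]:
    print(o['conf'],np.nanmedian(P[o['mask']],0))
E
```

```text
t 10.53 pos [ 0.4473 -0.3437  0.1075] shift [-0.0002, 0.0007, -0.0005] turn [0.0, -0.0, -0.003] F [-0.9  1.5  3.3] w 0.279
[ 0.44733841 -0.34372045  0.10750829] [[ 8.98e-02  9.96e-01  3.00e-04]
 [ 9.96e-01 -8.98e-02  2.00e-04]
 [ 2.00e-04  3.00e-04 -1.00e+00]]
0.82 [ 0.44408491 -0.35477004  0.11436212]
```

Emit:
servo_tool(
  series=[
    [[0, 0, -0.01], [0, 0, 0], 0.015],
    [[0, 0, -0.03], [0, 0, 0], 0.015],
    [[0, 0, -0.06], [0, 0, 0], 0.015],
    [[0, 0, -0.09], [0, 0, 0], 0.015],
    [[0, 0, -0.11], [0, 0, 0], 0.015],
    [[0, 0, -0.12], [0, 0, 0], 0.015],
    [[0, 0, -0.12], [0, 0, 0], 0.015],
    [[0, 0, -0.12], [0, 0, 0], 0.015],
    [[0, 0, -0.12], [0, 0, 0], 0.015],
  ],
)

```text
time: 11.38
eef_pos: [0.4465, -0.343, 0.2257]
orientation: [-0.001, 0.738, 0.675, -0.0]
force: [0.1, 0.2, -0.8]
width: 0.271
```

```bash
python3 - <<'E'
from h import *
go(.4688,.3292,.18,85)
img,d,P=cloud('wrist');cv2.imwrite('pics/w8.png',img);np.savez('w8.npz',P=P,img=img,d=d)
s=state()
o=cut_out('reader','wrist')[0];m=o['mask'];print(o['conf'],m.sum())
Q=(P-s['eef_pos'])@rot(s['orientation']).as_matrix()  # tool frame
q=Q[m]
for a in np.arange(-.05,.09,.008):
    k=q[(q[:,2]>=a)&(q[:,2]<a+.008)]
    if len(k)>5: print(round(a,3),len(k),'x',np.percentile(k[:,0],[5,50,98]).round(4),'y',np.percentile(k[:,1],[1,50,99]).round(4))
print('tipproj',proj('wrist',rot(s['orientation']).apply([0,0,.0825])+s['eef_pos'],s))
E
```

```text
t 11.38 pos [ 0.4465 -0.343   0.2257] shift [0.6714, -0.0379, 0.0465] turn [-0.002, -0.001, -0.003] F [ 0.1  0.2 -0.8] w 0.271
0.9 11722
-0.05 163 x [-0.007  -0.0003  0.0086] y [-0.0085  0.      0.0082]
-0.042 5786 x [-0.0078  0.0037  0.0117] y [-0.0121 -0.0003  0.0115]
-0.034 1004 x [0.0096 0.0112 0.012 ] y [-0.012  -0.0003  0.0112]
-0.026 828 x [0.0098 0.0112 0.0119] y [-0.0116 -0.0003  0.0113]
-0.018 668 x [0.0099 0.0113 0.0119] y [-0.0114  0.0001  0.0113]
-0.01 576 x [0.0099 0.0113 0.0119] y [-0.0115  0.0001  0.0112]
-0.002 480 x [0.0102 0.0113 0.0119] y [-0.0111  0.0001  0.0111]
0.006 436 x [0.0102 0.0115 0.0124] y [-0.0112 -0.0003  0.0112]
0.014 329 x [0.0095 0.0116 0.0124] y [-0.0114  0.0002  0.0117]
0.022 1266 x [0.0037 0.0118 0.0175] y [-0.0165  0.0002  0.0169]
0.03 59 x [0.0073 0.0159 0.0177] y [-0.0171  0.0034  0.0168]
0.054 7 x [0.0077 0.0081 0.0088] y [0.0003 0.0019 0.0035]
0.062 39 x [0.0068 0.0075 0.0082] y [-0.0039  0.0003  0.0051]
0.07 9 x [0.0044 0.0051 0.0063] y [-0.0019  0.0009  0.0038]
0.078 26 x [0.0028 0.0046 0.0051] y [-0.0037  0.0006  0.005 ]
tipproj (np.float64(280.59369321377187), np.float64(223.3133680522872))
```

View pics/w8.png

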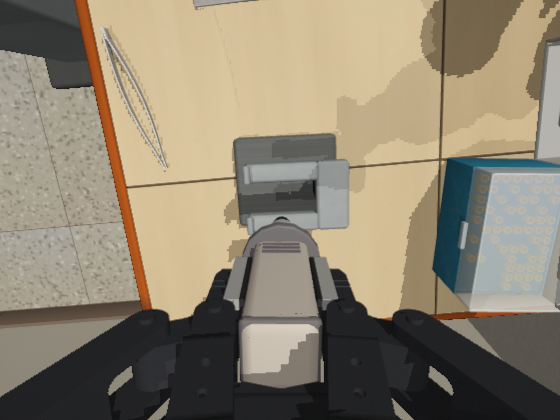

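Emit:
servo_tool(
  series=[
    [[0.672, -0.038, 0.03], [0, 0, 0], 0.015],
    [[0.672, -0.038, 0.03], [0, 0, 0], 0.015],
    [[0.672, -0.038, 0.03], [0, 0, 0], 0.015],
    [[0.672, -0.038, 0.03], [0, 0, 0], 0.015],
    [[0.672, -0.038, 0.03], [0, 0, 0], 0.015],
    [[0.672, -0.038, 0.03], [0, 0, 0], 0.015],
    [[0.672, -0.038, 0.03], [0, 0, 0], 0.015],
    [[0.672, -0.038, 0.03], [0, 0, 0], 0.015],
    [[0.672, -0.038, 0.03], [0, 0, 0], 0.015],
    [[0.672, -0.038, 0.03], [0, 0, 0], 0.015],
    [[0.672, -0.038, 0.03], [0, 0, 0], 0.015],
    [[0.672, -0.038, 0.03], [0, 0, 0], 0.015],
    [[0.672, -0.038, 0.03], [0, 0, 0], 0.015],
    [[0.672, -0.038, 0.03], [0, 0, 0], 0.015],
    [[0.672, -0.038, 0.03], [0, 0, 0], 0.015],
    [[0.672, -0.038, 0.03], [0, 0, 0], 0.015],
    [[0.672, -0.038, 0.03], [0, 0, 0], 0.015],
    [[0.672, -0.038, 0.03], [0, 0, 0], 0.015],
    [[0.672, -0.038, 0.03], [0, 0, 0], 0.015],
    [[0.672, -0.038, 0.03], [0, 0, 0], 0.015],
  ],
)

```text
time: 13.15
eef_pos: [0.4699, 0.3271, 0.1965]
orientation: [0.0, 0.739, 0.674, -0.001]
force: [-0.2, -1.3, -1.3]
width: 0.275
```

```bash
python3 - <<'E'
from h import *
go(.4685,.3295,.1325,90)
E
```

```text
t 13.15 pos [0.4699 0.3271 0.1965] shift [0.0024, -0.0016, 0.064] turn [-0.001, 0.002, -0.092] F [-0.2 -1.3 -1.3] w 0.275
```

Emit:
servo_tool(
  series=[
    [[0.002, -0.001, 0.03], [0, 0, 0], 0.015],
    [[0.002, -0.001, 0.055], [0, 0, 0], 0.015],
    [[0.002, -0.001, 0.064], [0, 0, 0], 0.015],
    [[0.002, -0.001, 0.064], [0, 0, 0], 0.015],
    [[0.002, -0.001, 0.064], [0, 0, 0], 0.015],
    [[0.002, -0.001, 0.064], [0, 0, 0], 0.015],
  ],
)

```text
time: 13.65
eef_pos: [0.4701, 0.331, 0.135]
orientation: [0.0, 0.739, 0.674, 0.001]
force: [0.1, -0.7, -1.3]
width: 0.274
```

```bash
python3 - <<'E'
from h import *
go(.4685,.3295,.118,85)
img,d,P=cloud('wrist');s=state();np.savez('w9.npz',P=P,img=img,d=d)
cv2.imwrite('pics/w9.png',cv2.resize(img[100:320,160:400],None,fx=2.4,fy=2.4,interpolation=cv2.INTER_CUBIC))
print('tip',proj('wrist',rot(s['orientation']).apply([0,0,.0825])+s['eef_pos'],s),'tile',proj('wrist',[.468,.3298,.04],s))
m=((P[...,2]>.037)&(P[...,2]<.043)&(abs(P[...,0]-.468)<.025)&(abs(P[...,1]-.33)<.025))
k=P[m];print(len(k),cv2.minEnclosingCircle(k[:,:2].astype(np.float32)*1000),k.max(0),k.min(0))
E
```

```text
t 13.65 pos [0.4701 0.331  0.135 ] shift [-0.0017, -0.0015, 0.017] turn [0.002, -0.002, -0.004] F [ 0.1 -0.7 -1.3] w 0.274
tip (np.float64(280.59657476240744), np.float64(223.31003980569355)) tile (np.float64(277.1613323087241), np.float64(219.9166650161443))
1388 ((467.9506530761719, 330.0436096191406), 17.7774715423584) [0.4855546  0.34758897 0.04180455] [0.4504926  0.32252792 0.03700155]
```

View pics/w9.png

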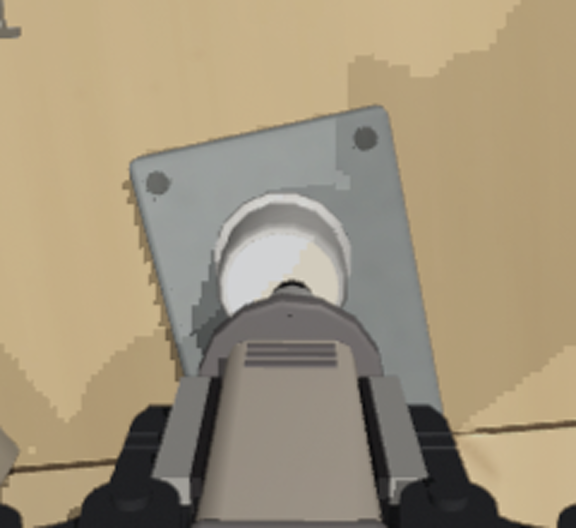

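Emit:
servo_tool(
  series=[
    [[-0.001, -0.002, 0.005], [0, 0, 0], 0.015],
    [[-0.001, -0.002, 0.01], [0, 0, 0], 0.015],
    [[-0.001, -0.002, 0.013], [0, 0, 0], 0.015],
    [[-0.001, -0.002, 0.015], [0, 0, 0], 0.015],
    [[-0.001, -0.002, 0.0165], [0, 0, 0], 0.015],
    [[-0.001, -0.002, 0.0165], [0, 0, 0], 0.015],
    [[-0.001, -0.002, 0.0165], [0, 0, 0], 0.015],
    [[-0.001, -0.002, 0.0165], [0, 0, 0], 0.015],
  ],
)

```text
time: 14.37
eef_pos: [0.467, 0.3305, 0.1173]
orientation: [-0.0, 0.738, 0.675, 0.0]
force: [0.6, -0.0, 3.5]
width: 0.269
```

```bash
python3 - <<'E'
from h import *
go(.4685,.3295,.118,85)
E
```

```text
t 14.37 pos [0.467  0.3305 0.1173] shift [-0.0008, 0.0016, -0.0007] turn [0.0, -0.001, -0.003] F [ 0.6 -0.   3.5] w 0.269
```

Emit:
servo_tool(
  series=[
    [[0, 0, 0], [0, 0, 0], 0.015],
    [[0, 0, 0], [0, 0, 0], 0.015],
    [[0, 0, 0], [0, 0, 0], 0.015],
    [[0, 0, 0], [0, 0, 0], 0.015],
    [[0, 0, 0], [0, 0, 0], 0.015],
    [[0, 0, 0], [0, 0, 0], 0.015],
    [[0, 0, 0], [0, 0, 0], 0.015],
    [[0, 0, 0], [0, 0, 0], 0.015],
    [[0, 0, 0], [0, 0, 0], 0.015],
    [[0, 0, 0], [0, 0, 0], 0.015],
    [[0, 0, 0], [0, 0, 0], 0.015],
    [[0, 0, 0], [0, 0, 0], 0.015],
    [[0, 0, 0], [0, 0, 0], 0.015],
    [[0, 0, 0], [0, 0, 0], 0.015],
    [[0, 0, 0], [0, 0, 0], 0.015],
    [[0, 0, 0], [0, 0, 0], 0.015],
    [[0, 0, 0], [0, 0, 0], 0.015],
    [[0, 0, 0], [0, 0, 0], 0.015],
    [[0, 0, 0], [0, 0, 0], 0.015],
    [[0, 0, 0], [0, 0, 0], 0.015],
  ],
)

```text
time: 16.03
eef_pos: [0.4669, 0.3304, 0.1169]
orientation: [-0.0, 0.738, 0.675, 0.0]
force: [0.5, 2.1, 3.3]
width: 0.276
```

```bash
python3 - <<'E'
from h import *
go(.442,-.03,.22,85)
E
```

```text
t 16.03 pos [0.4669 0.3304 0.1169] shift [-0.3611, 0.0076, -0.1032] turn [0.0, -0.0, -0.003] F [0.5 2.1 3.3] w 0.276
```

Emit:
servo_tool(
  series=[
    [[0, 0, 0], [0, 0, 0], 0.015],
    [[0, 0, 0], [0, 0, 0], 0.015],
    [[0, 0, 0], [0, 0, 0], 0.015],
    [[0, 0, 0], [0, 0, 0], 0.015],
    [[0, 0, -0.02], [0, 0, 0], 0.015],
    [[0, 0, -0.05], [0, 0, 0], 0.015],
    [[-0.03, 0, -0.08], [0, 0, 0], 0.015],
    [[-0.411, 0.012, -0.12], [0, 0, 0], 0.015],
    [[-0.411, 0.012, -0.12], [0, 0, 0], 0.015],
    [[-0.411, 0.012, -0.12], [0, 0, 0], 0.015],
    [[-0.411, 0.012, -0.12], [0, 0, 0], 0.015],
    [[-0.411, 0.012, -0.12], [0, 0, 0], 0.015],
    [[-0.411, 0.012, -0.12], [0, 0, 0], 0.015],
    [[-0.411, 0.012, -0.12], [0, 0, 0], 0.015],
    [[-0.411, 0.012, -0.12], [0, 0, 0], 0.015],
    [[-0.411, 0.012, -0.12], [0, 0, 0], 0.015],
    [[-0.411, 0.012, -0.12], [0, 0, 0], 0.015],
    [[-0.411, 0.012, -0.12], [0, 0, 0], 0.015],
    [[-0.411, 0.012, -0.12], [0, 0, 0], 0.015],
  ],
)

```text
time: 17.62
eef_pos: [0.4405, -0.0805, 0.2357]
orientation: [-0.001, 0.739, 0.674, -0.001]
force: [-0.6, 0.8, -1.9]
width: 0.272
```

```bash
python3 - <<'E'
from h import *
go(.442,.0145,.12,85)
img,d,P=cloud('wrist');cv2.imwrite('pics/w10.png',img);cassettes(P,img)
for c in ['side','scene']:
    img,d,P=cloud(c);print(c);cassettes(P,img,c)
E
```

```text
t 17.62 pos [ 0.4405 -0.0805  0.2357] shift [0.0947, -0.0069, 0.1158] turn [-0.003, -0.0, -0.004] F [-0.6  0.8 -1.9] w 0.272
cassette 0.98 [267.  76.] ctr [435.5  15.1] size [19.5 69.8] yaw -5.3 window(+) [441.5  14.5] z 0.0065
cassette 0.61 [282. 148.] ctr [442.6 -52.7] size [68.9 20.5] yaw 6.4 window(+) [448.5 -52. ] z 0.0065
cassette 0.61 [287. 212.] ctr [ 440.2 -122.2] size [19.6 70.2] yaw -11.2 window(+) [ 446.1 -123.4] z 0.0064
side
cassette 0.71 [259. 245.] ctr [439.4 -54.7] size [65.8 22.1] yaw 11.0 window(+) [445.3 -53.5] z 0.0062
cassette 0.65 [248. 232.] ctr [433.1  17. ] size [32.3 68.6] yaw -9.1 window(+) [439.1  16.1] z 0.006
cassette 0.56 [271. 265.] ctr [ 439.  -119.4] size [31.8 69.1] yaw -15.4 window(+) [ 444.8 -121. ] z 0.0057
scene
cassette 0.66 [245. 232.] ctr [435.3  11.9] size [23.5 67.7] yaw -2.8 window(+) [441.3  11.6] z 0.0078
cassette 0.62 [274. 263.] ctr [ 438.  -123.2] size [25.  62.8] yaw -7.7 window(+) [ 443.9 -124. ] z 0.0078
cassette 0.61 [212. 176.] ctr [472.4 297. ] size [ 79.1 164.1] yaw -82.7 window(+) [473.2 291. ] z 0.0101
cassette 0.48 [262. 248.] ctr [441.2 -53.4] size [69.  26.7] yaw 5.0 window(+) [447.2 -52.8] z 0.0069
```

View pics/w10.png

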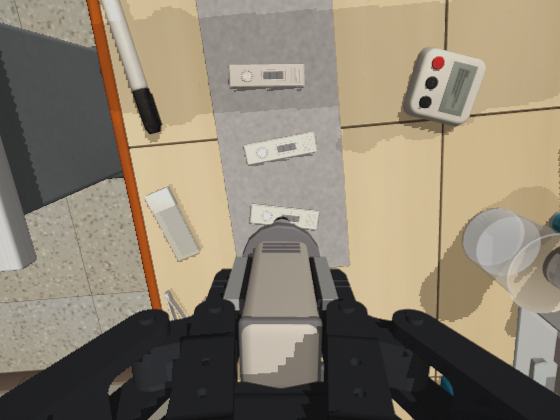

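Emit:
servo_tool(
  series=[
    [[0.035, -0.003, 0.02], [0, 0, 0], 0.015],
    [[0.07, -0.005, 0.05], [0, 0, 0], 0.015],
    [[0.0945, -0.007, 0.08], [0, 0, 0], 0.015],
    [[0.0945, -0.007, 0.11], [0, 0, 0], 0.015],
    [[0.0945, -0.007, 0.128], [0, 0, 0], 0.015],
    [[0.0945, -0.007, 0.131], [0, 0, 0], 0.015],
    [[0.0945, -0.007, 0.131], [0, 0, 0], 0.015],
    [[0.0945, -0.007, 0.131], [0, 0, 0], 0.015],
    [[0.0945, -0.007, 0.131], [0, 0, 0], 0.015],
  ],
)

```text
time: 18.67
eef_pos: [0.4448, 0.0147, 0.1074]
orientation: [0.001, 0.738, 0.674, 0.001]
force: [0.9, -0.6, -1.0]
width: 0.273
```

```bash
python3 - <<'E'
from h import *
go(.442,.0145,.0855,85)
img,d,P=cloud('wrist');cassettes(P,img)
cv2.imwrite('pics/w11.png',cv2.resize(img[120:300,180:380],None,fx=3,fy=3,interpolation=cv2.INTER_CUBIC))
E
```

```text
t 18.67 pos [0.4448 0.0147 0.1074] shift [-0.0004, -0.0028, 0.0219] turn [0.003, -0.001, -0.003] F [ 0.9 -0.6 -1. ] w 0.273
cassette 0.71 [264. 212.] ctr [435.5  14.8] size [21.2 70.7] yaw -4.2 window(+) [441.5  14.3] z 0.0064
cassette 0.33 [510. 232.] ctr [602.2 -13.5] size [65.6 74.4] yaw -17.9 window(+) [607.9 -15.4] z 0.0115
```

View pics/w11.png

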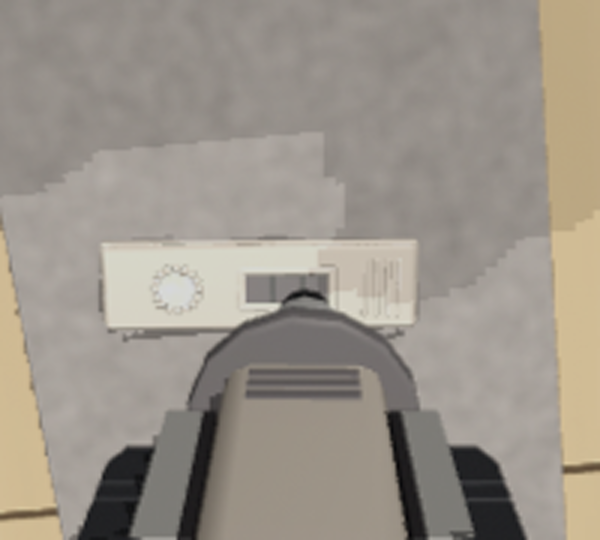

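Emit:
servo_tool(
  series=[
    [[0, -0.0035, 0.005], [0, 0, 0], 0.015],
    [[0, -0.0035, 0.01], [0, 0, 0], 0.015],
    [[0, -0.0035, 0.015], [0, 0, 0], 0.015],
    [[0, -0.0035, 0.018], [0, 0, 0], 0.015],
    [[0, -0.0035, 0.02], [0, 0, 0], 0.015],
    [[0, -0.0035, 0.022], [0, 0, 0], 0.015],
    [[0, -0.0035, 0.022], [0, 0, 0], 0.015],
    [[0, -0.0035, 0.022], [0, 0, 0], 0.015],
  ],
)

```text
time: 19.43
eef_pos: [0.4398, 0.015, 0.0839]
orientation: [-0.0, 0.738, 0.675, -0.0]
force: [-1.6, 1.5, 3.8]
width: 0.277
```

```bash
python3 - <<'E'
from h import *
go(.4415,.0145,.0855,85)
E
```

```text
t 19.43 pos [0.4398 0.015  0.0839] shift [-0.0003, 0.0018, -0.0016] turn [-0.001, -0.0, -0.003] F [-1.6  1.5  3.8] w 0.277
```

Emit:
servo_tool(
  series=[
    [[0, 0, 0], [0, 0, 0], 0.015],
    [[0, 0, 0], [0, 0, 0], 0.015],
    [[0, 0, 0], [0, 0, 0], 0.015],
    [[0, 0, 0], [0, 0, 0], 0.015],
    [[0, 0, 0], [0, 0, 0], 0.015],
    [[0, 0, 0], [0, 0, 0], 0.015],
    [[0, 0, 0], [0, 0, 0], 0.015],
    [[0, 0, 0], [0, 0, 0], 0.015],
    [[0, 0, 0], [0, 0, 0], 0.015],
    [[0, 0, 0], [0, 0, 0], 0.015],
    [[0, 0, 0], [0, 0, 0], 0.015],
    [[0, 0, 0], [0, 0, 0], 0.015],
    [[0, 0, 0], [0, 0, 0], 0.015],
    [[0, 0, 0], [0, 0, 0], 0.015],
    [[0, 0, 0], [0, 0, 0], 0.015],
    [[0, 0, 0], [0, 0, 0], 0.015],
    [[0, 0, 0], [0, 0, 0], 0.015],
    [[0, 0, 0], [0, 0, 0], 0.015],
    [[0, 0, 0], [0, 0, 0], 0.015],
    [[0, 0, 0], [0, 0, 0], 0.015],
  ],
)

```text
time: 21.1
eef_pos: [0.4398, 0.0149, 0.0838]
orientation: [-0.0, 0.738, 0.675, -0.0]
force: [-3.1, 1.5, 3.3]
width: 0.273
```

```bash
python3 - <<'E'
from h import *
for i in range(3):
    go(.4485,-.06,.13,85);camera('wrist')
E
```

```text
t 21.1 pos [0.4398 0.0149 0.0838] shift [-0.0738, 0.0154, -0.0462] turn [-0.0, -0.0, -0.003] F [-3.1  1.5  3.3] w 0.273
t 21.15 pos [0.4398 0.0149 0.0838] shift [-0.0738, 0.0154, -0.0462] turn [-0.0, -0.0, -0.003] F [-3.   1.8  3.1] w 0.273
t 21.2 pos [0.4398 0.0149 0.0838] shift [-0.0738, 0.0154, -0.0462] turn [-0.0, -0.0, -0.003] F [-4.3  1.5  4.2] w 0.274
```

Emit:
servo_tool(
  series=[
    [[0, 0, 0], [0, 0, 0], 0.015],
    [[0, 0, 0], [0, 0, 0], 0.015],
    [[0, 0, 0], [0, 0, 0], 0.015],
    [[0, 0, -0.015], [0, 0, 0], 0.015],
    [[0, 0, -0.035], [0, 0, 0], 0.015],
    [[-0.02, 0.0045, -0.04], [0, 0, 0], 0.015],
    [[-0.045, 0.01, -0.04], [0, 0, 0], 0.015],
    [[-0.06, 0.0135, -0.035], [0, 0, 0], 0.015],
    [[-0.066, 0.015, -0.027], [0, 0, 0], 0.015],
    [[-0.066, 0.015, -0.022], [0, 0, 0], 0.015],
    [[-0.066, 0.015, -0.022], [0, 0, 0], 0.015],
    [[-0.066, 0.015, -0.022], [0, 0, 0], 0.015],
    [[-0.066, 0.015, -0.022], [0, 0, 0], 0.015],
    [[-0.066, 0.015, -0.022], [0, 0, 0], 0.015],
    [[-0.066, 0.015, -0.022], [0, 0, 0], 0.015],
    [[-0.066, 0.015, -0.022], [0, 0, 0], 0.015],
  ],
)

```text
time: 22.58
eef_pos: [0.4491, -0.0518, 0.1061]
orientation: [0.0, 0.738, 0.675, 0.0]
force: [0.4, -0.7, -2.6]
width: 0.276
```

```bash
python3 - <<'E'
from h import *
img,d,P=cloud('wrist');cassettes(P,img)
cv2.imwrite('pics/w12.png',cv2.resize(img[120:300,180:380],None,fx=3,fy=3,interpolation=cv2.INTER_CUBIC))
go(.4485,-.052,.0855,85)
E
```

```text
cassette 0.66 [250. 111.] ctr [435.6  14.8] size [20.  70.1] yaw -4.6 window(+) [441.6  14.3] z 0.0065
cassette 0.59 [270. 216.] ctr [442.2 -52.7] size [69.  21.1] yaw 4.7 window(+) [448.1 -52.3] z 0.0065
t 22.68 pos [ 0.449 -0.052  0.106] shift [-0.0, -0.0005, 0.0205] turn [0.0, -0.0, -0.002] F [ 0.2 -0.5 -2.2] w 0.275
```

View pics/w12.png

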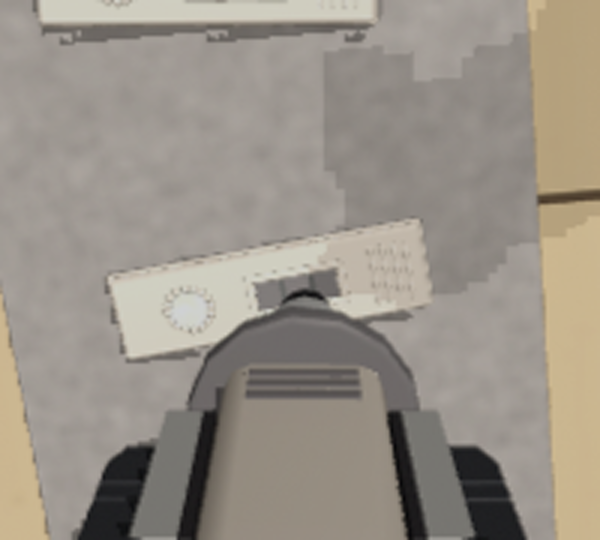

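Emit:
servo_tool(
  series=[
    [[0, -0.001, 0.006], [0, 0, 0], 0.015],
    [[0, -0.001, 0.012], [0, 0, 0], 0.015],
    [[0, -0.001, 0.016], [0, 0, 0], 0.015],
    [[0, -0.001, 0.019], [0, 0, 0], 0.015],
    [[0, -0.001, 0.021], [0, 0, 0], 0.015],
    [[0, -0.001, 0.021], [0, 0, 0], 0.015],
    [[0, -0.001, 0.021], [0, 0, 0], 0.015],
    [[0, -0.001, 0.021], [0, 0, 0], 0.015],
    [[0, -0.001, 0.021], [0, 0, 0], 0.015],
    [[0, -0.001, 0.021], [0, 0, 0], 0.015],
    [[0, -0.001, 0.021], [0, 0, 0], 0.015],
    [[0, -0.001, 0.021], [0, 0, 0], 0.015],
    [[0, -0.001, 0.021], [0, 0, 0], 0.015],
    [[0, -0.001, 0.021], [0, 0, 0], 0.015],
    [[0, -0.001, 0.021], [0, 0, 0], 0.015],
    [[0, -0.001, 0.021], [0, 0, 0], 0.015],
    [[0, -0.001, 0.021], [0, 0, 0], 0.015],
  ],
)

```text
time: 24.1
eef_pos: [0.4479, -0.0521, 0.0848]
orientation: [-0.0, 0.738, 0.675, -0.0]
force: [-3.8, 0.3, 3.3]
width: 0.275
```

```bash
python3 - <<'E'
from h import *
go(.446,-.1235,.106,85)
E
```

```text
t 24.1 pos [ 0.4479 -0.0521  0.0848] shift [-0.0713, 0.0046, -0.0212] turn [-0.0, -0.0, -0.003] F [-3.8  0.3  3.3] w 0.275
```

Hold 11 more rows, then to a hover over the third.

Emit:
servo_tool(
  series=[
    [[0, 0, 0], [0, 0, 0], 0.015],
    [[0, 0, 0], [0, 0, 0], 0.015],
    [[0, 0, 0], [0, 0, 0], 0.015],
    [[0, 0, 0], [0, 0, 0], 0.015],
    [[0, 0, 0], [0, 0, 0], 0.015],
    [[0, 0, 0], [0, 0, 0], 0.015],
    [[0, 0, 0], [0, 0, 0], 0.015],
    [[0, 0, 0], [0, 0, 0], 0.015],
    [[0, 0, 0], [0, 0, 0], 0.015],
    [[0, 0, 0], [0, 0, 0], 0.015],
    [[0, 0, 0], [0, 0, 0], 0.015],
    [[0, 0, 0], [0, 0, 0], 0.015],
  ],
)

```text
time: 25.1
eef_pos: [0.448, -0.0521, 0.0849]
orientation: [0.0, 0.738, 0.675, 0.0]
force: [-2.5, 0.4, 1.9]
width: 0.278
```

Emit:
servo_tool(
  series=[
    [[0, 0, -0.015], [0, 0, 0], 0.015],
    [[0, 0, -0.035], [0, 0, 0], 0.015],
    [[-0.025, 0.002, -0.04], [0, 0, 0], 0.015],
    [[-0.05, 0.004, -0.04], [0, 0, 0], 0.015],
    [[-0.068, 0.005, -0.035], [0, 0, 0], 0.015],
    [[-0.0715, 0.005, -0.027], [0, 0, 0], 0.015],
    [[-0.0715, 0.005, -0.022], [0, 0, 0], 0.015],
    [[-0.0715, 0.005, -0.022], [0, 0, 0], 0.015],
    [[-0.0715, 0.005, -0.022], [0, 0, 0], 0.015],
    [[-0.0715, 0.005, -0.022], [0, 0, 0], 0.015],
    [[-0.0715, 0.005, -0.022], [0, 0, 0], 0.015],
    [[-0.0715, 0.005, -0.022], [0, 0, 0], 0.015],
    [[-0.0715, 0.005, -0.022], [0, 0, 0], 0.015],
  ],
)

```text
time: 26.18
eef_pos: [0.4467, -0.1234, 0.107]
orientation: [0.0, 0.738, 0.675, 0.0]
force: [-0.1, -0.6, -1.7]
width: 0.278
```

```bash
python3 - <<'E'
from h import *
img,d,P=cloud('wrist');cassettes(P,img)
cv2.imwrite('pics/w13.png',cv2.resize(img[120:300,180:380],None,fx=3,fy=3,interpolation=cv2.INTER_CUBIC))
go(.446,-.1235,.0855,85)
E
```

```text
cassette 0.91 [264. 106.] ctr [441.7 -52.6] size [71.1 21.1] yaw 5.8 window(+) [447.6 -52. ] z 0.0065
cassette 0.72 [264. 210.] ctr [ 439.7 -123. ] size [21.2 70.2] yaw -11.5 window(+) [ 445.6 -124.1] z 0.0065
t 26.28 pos [ 0.4466 -0.1236  0.107 ] shift [0.0, -0.0006, 0.0215] turn [0.0, -0.0, -0.002] F [ 0.1 -0.5 -1.6] w 0.276
```

View pics/w13.png

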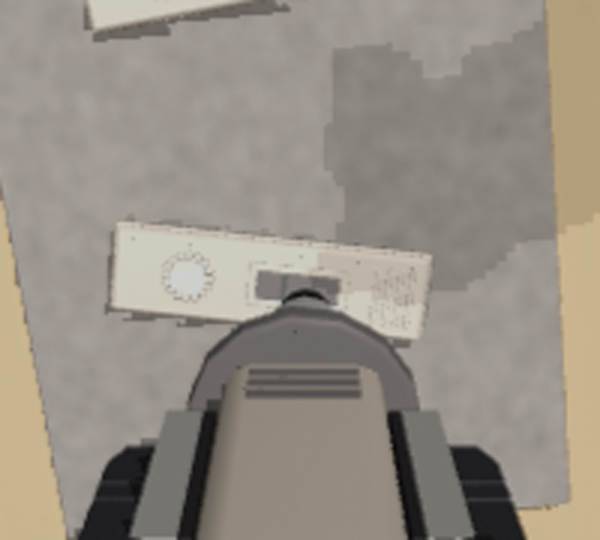

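Emit:
servo_tool(
  series=[
    [[-0.0005, -0.001, 0.006], [0, 0, 0], 0.015],
    [[-0.0005, -0.001, 0.012], [0, 0, 0], 0.015],
    [[-0.0005, -0.001, 0.016], [0, 0, 0], 0.015],
    [[-0.0005, -0.001, 0.019], [0, 0, 0], 0.015],
    [[-0.0005, -0.001, 0.021], [0, 0, 0], 0.015],
    [[-0.0005, -0.001, 0.0225], [0, 0, 0], 0.015],
    [[-0.0005, -0.001, 0.0225], [0, 0, 0], 0.015],
    [[-0.0005, -0.001, 0.0225], [0, 0, 0], 0.015],
    [[-0.0005, -0.001, 0.0225], [0, 0, 0], 0.015],
    [[-0.0005, -0.001, 0.0225], [0, 0, 0], 0.015],
    [[-0.0005, -0.001, 0.0225], [0, 0, 0], 0.015],
    [[-0.0005, -0.001, 0.0225], [0, 0, 0], 0.015],
    [[-0.0005, -0.001, 0.0225], [0, 0, 0], 0.015],
    [[-0.0005, -0.001, 0.0225], [0, 0, 0], 0.015],
    [[-0.0005, -0.001, 0.0225], [0, 0, 0], 0.015],
    [[-0.0005, -0.001, 0.0225], [0, 0, 0], 0.015],
    [[-0.0005, -0.001, 0.0225], [0, 0, 0], 0.015],
  ],
)

```text
time: 27.7
eef_pos: [0.4454, -0.1242, 0.0843]
orientation: [-0.0, 0.738, 0.675, -0.0]
force: [-3.2, -0.2, 3.9]
width: 0.275
```

Emit:
servo_tool(
  series=[
    [[0, 0, 0], [0, 0, 0], 0.015],
    [[0, 0, 0], [0, 0, 0], 0.015],
    [[0, 0, 0], [0, 0, 0], 0.015],
    [[0, 0, 0], [0, 0, 0], 0.015],
    [[0, 0, 0], [0, 0, 0], 0.015],
    [[0, 0, 0], [0, 0, 0], 0.015],
    [[0, 0, 0], [0, 0, 0], 0.015],
    [[0, 0, 0], [0, 0, 0], 0.015],
    [[0, 0, 0], [0, 0, 0], 0.015],
    [[0, 0, 0], [0, 0, 0], 0.015],
    [[0, 0, 0], [0, 0, 0], 0.015],
    [[0, 0, 0], [0, 0, 0], 0.015],
  ],
)

```text
time: 28.7
eef_pos: [0.4454, -0.1242, 0.0843]
orientation: [-0.0, 0.738, 0.675, 0.0]
force: [-3.7, 1.3, 2.2]
width: 0.271
```

```bash
python3 - <<'E'
from h import *
go(.4683,.3297,.14,85)
E
```

```text
t 28.7 pos [ 0.4454 -0.1242  0.0843] shift [0.4541, -0.0179, -0.0556] turn [-0.0, -0.0, -0.003] F [-3.7  1.3  2.2] w 0.271
```

Emit:
servo_tool(
  series=[
    [[0, 0, -0.02], [0, 0, 0], 0.015],
    [[0, 0, -0.05], [0, 0, 0], 0.015],
    [[0.02, 0, -0.08], [0, 0, 0], 0.015],
    [[0.454, -0.018, -0.095], [0, 0, 0], 0.015],
    [[0.454, -0.018, -0.095], [0, 0, 0], 0.015],
    [[0.454, -0.018, -0.095], [0, 0, 0], 0.015],
    [[0.454, -0.018, -0.095], [0, 0, 0], 0.015],
    [[0.454, -0.018, -0.095], [0, 0, 0], 0.015],
    [[0.454, -0.018, -0.095], [0, 0, 0], 0.015],
    [[0.454, -0.018, -0.095], [0, 0, 0], 0.015],
    [[0.454, -0.018, -0.095], [0, 0, 0], 0.015],
    [[0.454, -0.018, -0.095], [0, 0, 0], 0.015],
    [[0.454, -0.018, -0.095], [0, 0, 0], 0.015],
    [[0.454, -0.018, -0.095], [0, 0, 0], 0.015],
    [[0.454, -0.018, -0.075], [0, 0, 0], 0.015],
    [[0.454, -0.018, -0.06], [0, 0, 0], 0.015],
    [[0.454, -0.018, -0.056], [0, 0, 0], 0.015],
    [[0.454, -0.018, -0.056], [0, 0, 0], 0.015],
    [[0.454, -0.018, -0.056], [0, 0, 0], 0.015],
    [[0.454, -0.018, -0.056], [0, 0, 0], 0.015],
  ],
)

```text
time: 30.37
eef_pos: [0.4692, 0.3299, 0.1415]
orientation: [0.0, 0.738, 0.674, 0.001]
force: [-0.7, 0.6, -2.1]
width: 0.274
```

Emit:
servo_tool(
  series=[
    [[0, 0, 0], [0, 0, 0], 0.015],
    [[0, 0, 0], [0, 0, 0], 0.015],
    [[0, 0, 0], [0, 0, 0], 0.015],
    [[0, 0, 0], [0, 0, 0], 0.015],
  ],
)

```text
time: 30.7
eef_pos: [0.4685, 0.3297, 0.1408]
orientation: [-0.0, 0.738, 0.675, 0.0]
force: [-0.3, 0.4, -0.9]
width: 0.278
```

```bash
python3 - <<'E'
from h import *
img,d,P=cloud('wrist')
m=((P[...,2]>.037)&(P[...,2]<.043)&(abs(P[...,0]-.468)<.025)&(abs(P[...,1]-.33)<.025))
k=P[m];print(len(k),cv2.minEnclosingCircle(k[:,:2].astype(np.float32)*1000))
go(.4683,.3297,.1175,85)
E
```

```text
1555 ((468.0193786621094, 329.8534851074219), 17.808151245117188)
t 30.75 pos [0.4684 0.3297 0.1407] shift [-0.0, -0.0001, 0.0232] turn [0.0, -0.001, -0.003] F [-0.   0.3 -1.4] w 0.275
```

Emit:
servo_tool(
  series=[
    [[0, 0, 0.006], [0, 0, 0], 0.015],
    [[0, 0, 0.012], [0, 0, 0], 0.015],
    [[0, 0, 0.017], [0, 0, 0], 0.015],
    [[0, 0, 0.02], [0, 0, 0], 0.015],
    [[0, 0, 0.022], [0, 0, 0], 0.015],
    [[0, 0, 0.0235], [0, 0, 0], 0.015],
    [[0, 0, 0.0235], [0, 0, 0], 0.015],
    [[0, 0, 0.0235], [0, 0, 0], 0.015],
    [[0, 0, 0.0235], [0, 0, 0], 0.015],
    [[0, 0, 0.0235], [0, 0, 0], 0.015],
    [[0, 0, 0.0235], [0, 0, 0], 0.015],
    [[0, 0, 0.0235], [0, 0, 0], 0.015],
    [[0, 0, 0.0235], [0, 0, 0], 0.015],
    [[0, 0, 0.0235], [0, 0, 0], 0.015],
    [[0, 0, 0.0235], [0, 0, 0], 0.015],
    [[0, 0, 0.0235], [0, 0, 0], 0.015],
  ],
)

```text
time: 32.08
eef_pos: [0.4681, 0.3295, 0.1168]
orientation: [-0.0, 0.738, 0.675, -0.0]
force: [-2.6, -1.0, 3.6]
width: 0.27
```

Emit:
servo_tool(
  series=[
    [[0, 0, 0], [0, 0, 0], 0.015],
    [[0, 0, 0], [0, 0, 0], 0.015],
    [[0, 0, 0], [0, 0, 0], 0.015],
    [[0, 0, 0], [0, 0, 0], 0.015],
    [[0, 0, 0], [0, 0, 0], 0.015],
    [[0, 0, 0], [0, 0, 0], 0.015],
    [[0, 0, 0], [0, 0, 0], 0.015],
    [[0, 0, 0], [0, 0, 0], 0.015],
    [[0, 0, 0], [0, 0, 0], 0.015],
    [[0, 0, 0], [0, 0, 0], 0.015],
    [[0, 0, 0], [0, 0, 0], 0.015],
    [[0, 0, 0], [0, 0, 0], 0.015],
    [[0, 0, 0], [0, 0, 0], 0.015],
  ],
)

```text
time: 33.17
eef_pos: [0.4682, 0.3296, 0.1168]
orientation: [-0.0, 0.738, 0.675, 0.0]
force: [-3.2, -1.3, 3.3]
width: 0.274
```

```bash
python3 - <<'E'
from h import *
go(.4473,-.344,.22,85)
E
```

```text
t 33.17 pos [0.4682 0.3296 0.1168] shift [-0.6728, 0.0396, -0.1032] turn [0.0, -0.0, -0.003] F [-3.2 -1.3  3.3] w 0.274
```

Emit:
servo_tool(
  series=[
    [[0, 0, -0.02], [0, 0, 0], 0.015],
    [[0, 0, -0.05], [0, 0, 0], 0.015],
    [[0, 0, -0.085], [0, 0, 0], 0.015],
    [[-0.673, 0.04, -0.105], [0, 0, 0], 0.015],
    [[-0.673, 0.04, -0.105], [0, 0, 0], 0.015],
    [[-0.673, 0.04, -0.105], [0, 0, 0], 0.015],
    [[-0.673, 0.04, -0.105], [0, 0, 0], 0.015],
    [[-0.673, 0.04, -0.105], [0, 0, 0], 0.015],
    [[-0.673, 0.04, -0.105], [0, 0, 0], 0.015],
    [[-0.673, 0.04, -0.105], [0, 0, 0], 0.015],
    [[-0.673, 0.04, -0.105], [0, 0, 0], 0.015],
    [[-0.673, 0.04, -0.105], [0, 0, 0], 0.015],
    [[-0.673, 0.04, -0.105], [0, 0, 0], 0.015],
    [[-0.673, 0.04, -0.105], [0, 0, 0], 0.015],
    [[-0.673, 0.04, -0.105], [0, 0, 0], 0.015],
    [[-0.673, 0.04, -0.105], [0, 0, 0], 0.015],
    [[-0.673, 0.04, -0.105], [0, 0, 0], 0.015],
    [[-0.673, 0.04, -0.105], [0, 0, 0], 0.015],
    [[-0.673, 0.04, -0.105], [0, 0, 0], 0.015],
    [[-0.673, 0.04, -0.105], [0, 0, 0], 0.015],
  ],
)

```text
time: 34.83
eef_pos: [0.4448, -0.3537, 0.2218]
orientation: [0.003, 0.742, 0.671, -0.004]
force: [-0.7, -0.5, -1.5]
width: 0.274
```

Emit:
servo_tool(
  series=[
    [[0, 0, 0], [0, 0, 0], 0.015],
    [[0, 0, 0], [0, 0, 0], 0.015],
    [[0, 0, 0], [0, 0, 0], 0.015],
    [[0, 0, 0], [0, 0, 0], 0.015],
    [[0, 0, 0], [0, 0, 0], 0.015],
    [[0, 0, 0], [0, 0, 0], 0.015],
  ],
)

```text
time: 35.33
eef_pos: [0.4485, -0.3429, 0.222]
orientation: [0.0, 0.737, 0.676, 0.001]
force: [0.1, -1.1, -0.9]
width: 0.275
```

```bash
python3 - <<'E'
from h import *
img,d,P=cloud('wrist')
for n,zt in [('stand',(.008,.016)),('stand',(.07,.082))]:
    o=cut_out(n,'wrist')[0];q=P[o['mask']];k=q[(q[:,2]>zt[0])&(q[:,2]<zt[1])]
    print(cv2.minAreaRect(k[:,:2].astype(np.float32)*1000))
go(.4473,-.344,.1075,85)
E
```

```text
((451.009765625, -344.173583984375), (84.50558471679688, 95.1086654663086), 87.47254180908203)
((459.0215759277344, -345.3663330078125), (56.399681091308594, 81.91462707519531), 87.72518920898438)
t 35.48 pos [ 0.448  -0.3436  0.222 ] shift [-0.0005, -0.0008, 0.1145] turn [0.001, -0.001, -0.001] F [ 0.5 -0.4 -1.7] w 0.274
```

Emit:
servo_tool(
  series=[
    [[-0.001, -0.0005, 0.02], [0, 0, 0], 0.015],
    [[-0.001, -0.0005, 0.045], [0, 0, 0], 0.015],
    [[-0.001, -0.0005, 0.07], [0, 0, 0], 0.015],
    [[-0.001, -0.0005, 0.09], [0, 0, 0], 0.015],
    [[-0.001, -0.0005, 0.102], [0, 0, 0], 0.015],
    [[-0.001, -0.0005, 0.109], [0, 0, 0], 0.015],
    [[-0.001, -0.0005, 0.112], [0, 0, 0], 0.015],
    [[-0.001, -0.0005, 0.1135], [0, 0, 0], 0.015],
    [[-0.001, -0.0005, 0.1135], [0, 0, 0], 0.015],
    [[-0.001, -0.0005, 0.1135], [0, 0, 0], 0.015],
    [[-0.001, -0.0005, 0.1135], [0, 0, 0], 0.015],
  ],
)

```text
time: 36.4
eef_pos: [0.4476, -0.3456, 0.1092]
orientation: [0.001, 0.738, 0.675, 0.0]
force: [0.2, 0.1, -2.1]
width: 0.276
```

```bash
python3 - <<'E'
from h import *
img,d,P=cloud('wrist');cv2.imwrite('pics/w14.png',img)
go(.4473,-.344,.1075,85)
E
```

```text
t 36.45 pos [ 0.4475 -0.3455  0.1091] shift [0.0015, -0.0004, 0.0016] turn [0.001, 0.0, -0.003] F [ 0.1 -0.2 -2.1] w 0.278
```

View pics/w14.png

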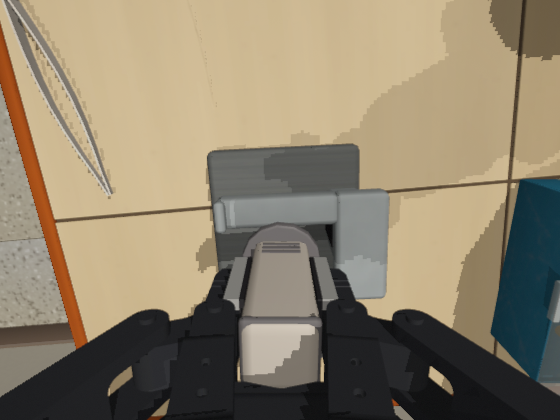

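Emit:
servo_tool(
  series=[
    [[0, 0, 0.001], [0, 0, 0], 0.015],
    [[0, 0, 0.0015], [0, 0, 0], 0.015],
    [[0, 0, 0.0015], [0, 0, 0], 0.015],
    [[0, 0, 0.0015], [0, 0, 0], 0.03],
    [[0, 0, 0.0015], [0, 0, 0], 0.045],
    [[0, 0, 0.0015], [0, 0, 0], 0.06],
    [[0, 0, 0.0015], [0, 0, 0], 0.06],
    [[0, 0, 0.0015], [0, 0, 0], 0.06],
    [[0, 0, 0.0015], [0, 0, 0], 0.06],
    [[0, 0, -0.01], [0, 0, 0], 0.06],
    [[0, 0, -0.03], [0, 0, 0], 0.06],
    [[0, 0, -0.06], [0, 0, 0], 0.06],
    [[0, 0, -0.09], [0, 0, 0], 0.06],
    [[0, 0, -0.12], [0, 0, 0], 0.06],
    [[0, 0, -0.13], [0, 0, 0], 0.06],
    [[-0.03, 0, -0.13], [0, 0, 0], 0.06],
    [[-0.03, 0, -0.13], [0, 0, 0], 0.06],
    [[-0.03, 0, -0.13], [0, 0, 0], 0.06],
    [[-0.03, 0, -0.13], [0, 0, 0], 0.06],
  ],
)

```text
time: 38.03
eef_pos: [0.4439, -0.375, 0.2381]
orientation: [-0.0, 0.739, 0.674, 0.0]
force: [0.2, 1.0, 0.1]
width: 0.702
```

```bash
python3 - <<'E'
from h import *
img,d,P=cloud('wrist');cv2.imwrite('pics/w15.png',img)
for n,zt in [('reader',(.142,.156)),('stand',(.008,.016)),('stand',(.07,.079))]:
    o=cut_out(n,'wrist')[0];q=P[o['mask']];k=q[(q[:,2]>zt[0])&(q[:,2]<zt[1])]
    print(n,cv2.minAreaRect(k[:,:2].astype(np.float32)*1000),np.median(k[:,2]))
go(.4766,.2593,.15,97)
E
```

```text
reader ((447.5068359375, -345.5794982910156), (23.757171630859375, 24.41533088684082), 85.16448974609375) 0.14814848433840072
stand ((450.9524841308594, -344.8088073730469), (85.54359436035156, 95.24336242675781), 87.60968017578125) 0.011450512625797604
stand ((459.0574645996094, -345.31610107421875), (56.060699462890625, 81.91686248779297), 87.74433898925781) 0.07440867794799855
t 38.23 pos [ 0.4446 -0.3742  0.238 ] shift [0.6337, -0.0243, 0.0885] turn [-0.0, -0.001, -0.211] F [-0.6 -0.2  0.3] w 0.702
```

Emit:
servo_tool(
  series=[
    [[0.633, -0.024, 0.06], [0, 0, -0.21], 0.08],
    [[0.633, -0.024, 0.06], [0, 0, -0.21], 0.08],
    [[0.633, -0.024, 0.06], [0, 0, -0.21], 0.08],
    [[0.633, -0.024, 0.06], [0, 0, -0.21], 0.08],
    [[0.633, -0.024, 0.06], [0, 0, -0.21], 0.08],
    [[0.633, -0.024, 0.06], [0, 0, -0.21], 0.08],
    [[0.633, -0.024, 0.06], [0, 0, -0.21], 0.08],
    [[0.633, -0.024, 0.06], [0, 0, -0.21], 0.08],
    [[0.633, -0.024, 0.06], [0, 0, -0.21], 0.08],
    [[0.633, -0.024, 0.06], [0, 0, -0.21], 0.08],
    [[0.633, -0.024, 0.06], [0, 0, -0.21], 0.08],
    [[0.633, -0.024, 0.06], [0, 0, -0.21], 0.08],
    [[0.633, -0.024, 0.06], [0, 0, -0.21], 0.08],
    [[0.633, -0.024, 0.06], [0, 0, -0.21], 0.08],
    [[0.633, -0.024, 0.06], [0, 0, -0.21], 0.08],
    [[0.633, -0.024, 0.06], [0, 0, -0.21], 0.08],
    [[0.633, -0.024, 0.06], [0, 0, -0.21], 0.08],
    [[0.633, -0.024, 0.06], [0, 0, -0.21], 0.08],
    [[0.633, -0.024, 0.06], [0, 0, -0.21], 0.08],
    [[0.633, -0.024, 0.06], [0, 0, -0.21], 0.08],
  ],
)

```text
time: 39.9
eef_pos: [0.4777, 0.2557, 0.1786]
orientation: [0.0, 0.664, 0.747, 0.0]
force: [-0.6, 0.9, -0.5]
width: 0.936
```

Emit:
servo_tool(
  series=[
    [[0, 0, 0], [0, 0, 0], 0.08],
    [[0, 0, 0], [0, 0, 0], 0.08],
    [[0, 0, 0], [0, 0, 0], 0.08],
    [[0, 0, 0], [0, 0, 0], 0.08],
  ],
)

```text
time: 40.23
eef_pos: [0.4774, 0.2571, 0.1785]
orientation: [-0.0, 0.664, 0.748, 0.0]
force: [0.3, -0.2, -0.8]
width: 0.934
```

```bash
python3 - <<'E'
from h import *
img,d,P=cloud('wrist')
o=cut_out('cap','wrist')[0];q=P[o['mask']];k=q[(q[:,2]>.03)&(q[:,2]<.04)];print(o['conf'],cv2.minEnclosingCircle(k[:,:2].astype(np.float32)*1000))
m=((img.min(-1)>190)&(P[...,2]>.035)&(P[...,2]<.046));k=P[m];print(len(k),cv2.minEnclosingCircle(k[:,:2].astype(np.float32)*1000))
go(.4768,.2585,.02,97)
E
```

```text
0.56 ((476.9084777832031, 259.277587890625), 23.512550354003906)
1669 ((467.7008972167969, 329.8011169433594), 15.96043586730957)
t 40.33 pos [0.4773 0.2573 0.1784] shift [0.0012, -0.0004, 0.1584] turn [0.0, -0.0, -0.002] F [-0.4 -1.2 -0.3] w 0.934
```

Emit:
servo_tool(
  series=[
    [[0.0015, -0.0005, 0.03], [0, 0, 0], 0.08],
    [[0.0015, -0.0005, 0.06], [0, 0, 0], 0.08],
    [[0.0015, -0.0005, 0.09], [0, 0, 0], 0.08],
    [[0.0015, -0.0005, 0.12], [0, 0, 0], 0.08],
    [[0.0015, -0.0005, 0.14], [0, 0, 0], 0.08],
    [[0.0015, -0.0005, 0.154], [0, 0, 0], 0.08],
    [[0.0015, -0.0005, 0.158], [0, 0, 0], 0.08],
    [[0.0015, -0.0005, 0.158], [0, 0, 0], 0.08],
    [[0.0015, -0.0005, 0.158], [0, 0, 0], 0.08],
    [[0.0015, -0.0005, 0.158], [0, 0, 0], 0.035],
    [[0.0015, -0.0005, 0.158], [0, 0, 0], 0.035],
    [[0.0015, -0.0005, 0.158], [0, 0, 0], 0.035],
    [[0.0015, -0.0005, 0.158], [0, 0, 0], 0.035],
    [[0.0015, -0.0005, 0.158], [0, 0, 0], 0.035],
    [[0.0015, -0.0005, 0.158], [0, 0, 0], 0.035],
    [[0.0015, -0.0005, 0.158], [0, 0, 0], 0.035],
    [[0.0015, -0.0005, 0.158], [0, 0, 0], 0.035],
  ],
  grip_force=25,
)

```text
time: 41.75
eef_pos: [0.4774, 0.2595, 0.0216]
orientation: [0.0, 0.663, 0.748, 0.001]
force: [-1.3, -0.3, 6.3]
width: 0.548
```

Emit:
servo_tool(
  series=[
    [[0, 0, -0.015], [0, 0, 0], 0.035],
    [[0, 0, -0.035], [0, 0, 0], 0.035],
    [[0, 0, -0.055], [0, 0, 0], 0.035],
    [[0.01, 0, -0.06], [0, 0, 0], 0.035],
    [[0.035, 0, -0.06], [0, 0, 0], 0.035],
    [[0.06, 0, -0.06], [0, 0, 0], 0.035],
    [[0.071, 0, -0.06], [0, 0, 0], 0.035],
    [[0.071, 0, -0.055], [0, 0, 0], 0.035],
    [[0.071, 0, -0.05], [0, 0, 0], 0.035],
    [[0.071, 0, -0.045], [0, 0, 0], 0.035],
    [[0.071, 0, -0.045], [0, 0, 0], 0.035],
    [[0.071, 0, -0.045], [0, 0, 0], 0.035],
    [[0.071, 0, -0.045], [0, 0, 0], 0.035],
    [[0.071, 0, -0.045], [0, 0, 0], 0.035],
    [[0.071, 0, -0.045], [0, 0, 0], 0.035],
  ],
)

```text
time: 43.0
eef_pos: [0.4685, 0.3292, 0.0657]
orientation: [0.0, 0.664, 0.748, 0.0]
force: [-0.8, 1.0, -0.4]
width: 0.545
```

```bash
python3 - <<'E'
from h import *
go(.469,.3293,.028,97)
img,d,P=cloud('wrist');s=state()
o=cut_out('cap','wrist')[0];q=P[o['mask']];print(o['conf'],o['location'],np.nanmedian(q,0));k=q[q[:,2]>np.nanmedian(q[:,2])-.003];print(cv2.minEnclosingCircle(k[:,:2].astype(np.float32)*1000),s['eef_pos'])
E
```

```text
t 43.0 pos [0.4685 0.3292 0.0657] shift [0.0, 0.0005, 0.0377] turn [0.0, -0.0, -0.003] F [-0.8  1.  -0.4] w 0.545
0.71 [278.9, 293.5] [0.46761252 0.33373929 0.0795972 ]
((468.4622497558594, 328.7203063964844), 23.77155876159668) [0.46840815 0.3293437  0.0656607 ]
```

Emit:
servo_tool(
  series=[
    [[0.0005, 0, 0.008], [0, 0, 0], 0.035],
    [[0.0005, 0, 0.016], [0, 0, 0], 0.035],
    [[0.0005, 0, 0.022], [0, 0, 0], 0.035],
    [[0.0005, 0, 0.028], [0, 0, 0], 0.035],
    [[0.0005, 0, 0.033], [0, 0, 0], 0.035],
    [[0.0005, 0, 0.036], [0, 0, 0], 0.035],
    [[0.0005, 0, 0.037], [0, 0, 0], 0.035],
    [[0.0005, 0, 0.037], [0, 0, 0], 0.035],
    [[0.0005, 0, 0.037], [0, 0, 0], 0.035],
  ],
)

```text
time: 43.85
eef_pos: [0.4677, 0.3296, 0.0286]
orientation: [-0.0, 0.663, 0.748, -0.001]
force: [-2.3, -1.8, 4.4]
width: 0.544
```

```bash
python3 - <<'E'
from h import *
go(.469,.3293,.028,97)
E
```

```text
t 43.85 pos [0.4677 0.3296 0.0286] shift [-0.0005, 0.0013, 0.0006] turn [-0.001, 0.0, -0.002] F [-2.3 -1.8  4.4] w 0.544
```

Emit:
servo_tool(
  series=[
    [[0, 0, 0], [0, 0, 0], 0.08],
    [[0, 0, 0], [0, 0, 0], 0.08],
    [[0, 0, 0], [0, 0, 0], 0.08],
    [[0, 0, 0], [0, 0, 0], 0.08],
    [[0, 0, 0], [0, 0, 0], 0.08],
    [[0, 0, -0.02], [0, 0, 0], 0.08],
    [[0, 0, -0.05], [0, 0, 0], 0.08],
    [[0, 0, -0.09], [0, 0, 0], 0.08],
    [[0, 0, -0.13], [0, 0, 0], 0.08],
    [[-0.03, 0, -0.17], [0, 0, 0], 0.08],
    [[-0.06, 0, -0.2], [0, 0, 0], 0.08],
    [[-0.06, 0, -0.2], [0, 0, 0], 0.08],
    [[-0.06, 0, -0.2], [0, 0, 0], 0.08],
    [[-0.06, 0, -0.2], [0, 0, 0], 0.08],
    [[-0.06, 0, -0.2], [0, 0, 0], 0.08],
    [[-0.06, 0, -0.2], [0, 0, 0], 0.08],
  ],
)

```text
time: 45.18
eef_pos: [0.4738, 0.2714, 0.2263]
orientation: [-0.0, 0.663, 0.749, -0.002]
force: [1.1, 0.7, -0.6]
width: 0.933
```

```bash
python3 - <<'E'
from h import *
img,d,P=cloud('wrist');cv2.imwrite('pics/w16.png',img)
o=cut_out('cap','wrist')[0];q=P[o['mask']];k=q[(q[:,2]>.038)&(q[:,2]<.05)]
print(o['conf'],cv2.minEnclosingCircle(k[:,:2].astype(np.float32)*1000),np.percentile(k[:,2],[2,50,98]))
A=np.c_[k[:,:2]-k[:,:2].mean(0),np.ones(len(k))];print('tilt',np.linalg.lstsq(A,k[:,2],rcond=None)[0])
img,d,P=cloud('side');b=img[120:360,180:380];cv2.imwrite('pics/side1.png',cv2.resize(b,None,fx=2.5,fy=2.5))
for n in ['mouse','timer','reader']:
    for o in cut_out(n,'side')[:1]: print(n,o['conf'],np.nanmedian(P[o['mask']],0).round(3))
go(0.4,0.2,.2,97)
E
```

```text
0.97 ((467.897216796875, 329.29974365234375), 23.503679275512695) [0.04116101 0.04277991 0.04442541]
tilt [ 0.00013144 -0.00192965  0.04278056]
mouse 0.69 [0.626 0.137 0.022]
timer 0.57 [ 0.591 -0.022  0.015]
reader 0.91 [ 0.441 -0.356  0.115]
t 45.48 pos [0.475  0.2706 0.2278] shift [-0.061, -0.0829, 0.0279] turn [-0.001, 0.001, -0.002] F [0.3 0.8 0.6] w 0.934
```

View pics/side1.png

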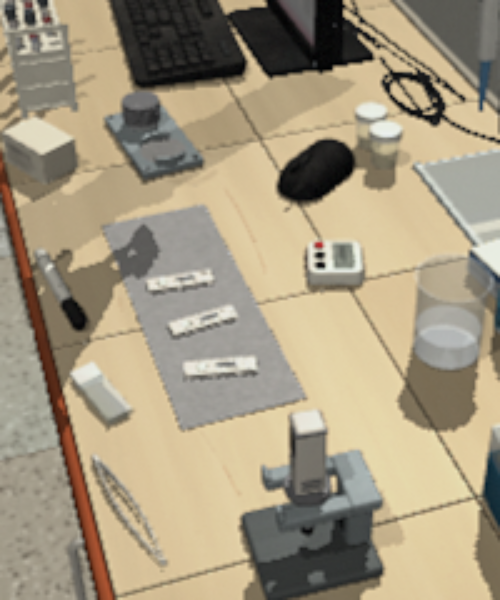

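```bash
python3 -c "
from plant import *
print(sign_off())"
```

```text
the job is handed in; nothing more can be done
None
```

I finished the whole sequence and handed the job in at about 45 s on the robot's clock. `sign_off` gives no verdict, so the results below are my own measurements.

- **Cap to seat:** the cap stood within about 1 mm of the seat centre, rim down and let go.
- **Readings:** I took the white tile, then the three cassettes present from left to right, then the tile again. The far-left place on the mat was empty.
    - **Pressing:** each reading was held for about 2 s or more, with the nose an estimated 4 to 5 mm in. The wrist force changed by roughly 4 to 6 N against a noisy baseline of 1 to 2 N.
    - **Aim:** the tip was within about 2 mm of each target, by the measured tool position against the camera estimate. The first cassette was the farthest off, at about 1.7 mm.
- **Cassettes:** none had been knocked aside when I looked, just before reading each one.
- **Final checks:**
    - **Reader:** it hangs in the fork within about 1 mm of its place, with its top at 148 mm against a nominal 149 mm.
    - **Cap:** it is back on the post within about 1 mm of the axis. It is level, and its top is at 42.8 mm against 43 mm when fully home.
    - **Mouse and timer:** both are within about 1 mm of where they started.
    - **Gripper:** open and clear of everything.

No check failed. The scene and side cameras disagreed with the wrist camera by 2 to 4 mm on some positions, so I relied on the wrist camera.

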